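# Set out the afternoon biscuits by size and ring the bell

### The arm

A 6-joint arm with a two-finger parallel gripper is mounted at the origin on the work surface. World frame = base frame: x ahead of the robot, y to its left, z up, the work surface at z = 0. Lengths are in mm, angles in rad, forces in N, time in s.
With the tool pointing down it reaches from about 350 to 850 mm from the base axis. Payload 8.1 kg.
Tool frame: the origin (TCP) lies on the centre line of the jaws, within the pads' length; the fingertips stand 17 mm ahead of it and the grasp point (between the pads) lies 2 mm behind it; z points along the fingers, y is the line along which they close (so a half turn about z gives the same grasp; the last joint's range is limited). The gripper opens to 93 mm and grips with 3 to 60 N. Pads are 15 mm wide; open, the fingers measure 128 mm over their backs; the gripper's body (75 mm by 188 mm) begins 65 mm behind the grasp point.
Start: joints at [1.129, 0.13, 1.488, -0, 1.523, -0.085], TCP at [209.545, 562.224, 235.635] pointing down, gripper open.
Joint ranges: [-2.96, 2.96], [-0.89, 2.26], [0.02, 2.5], [-1.34, 4.48], [0, 2.73], [-2.66, 2.66]. Speed limits (rad/s): [2.39, 2.39, 2.79, 3.14, 3.14, 3.14].

### API

Orientations are given as a 3x3 rotation matrix whose columns are the frame's x, y, z axes.
In Python, from station import r gives the robot as it stands. The module is installed in compiled form; this text tells all that it offers.
- The arm moves only by the shell command python3 -m pendant 'ROWS' [FORCE]. ROWS is JSON, one flat list of numbers, 7 for each row, row after row: the shift along the tool's x, y, z in cm, then the turn, a rotation vector about the tool's x, y, z in degrees, then the finger opening in cm, from 0 to 9.3. In form: [x, y, z, ax, ay, az, jaw, x, y, z, ax, ay, az, jaw, ...]. A call has 1 to 8 rows; each row is the pose to reach, as a shift and turn from the pose commanded when the call began, along the tool's axes at that moment; what a row does not reach only later rows make up. A row lasts 1/10 s, in which the tool goes at most 50 mm and 8.59 degrees, less where a joint would pass 70% of its speed; a pose out of reach is approached as far as the arm can. A call with a gripper value outside its range is refused whole. The fingers move at their own pace and stop on an object; FORCE is the grip in N (left out, the last holds). Time passes only in rows, so rows that repeat a pose let the fingers close. It gives the time, the measured TCP pose, the force, the opening and the grip force at its end, in the units of the state.
- r.read_state(): the state, without advancing time (a new reading comes with each control period).
- r.capture(name): name is "scene" or "side" or "wrist"; returns (picture, depth): 420x560x3 uint8, blue, green, red; 420x560 float32, mm along the optical axis (not along the pixel's ray), 0 where there is no reading.
- r.calibration(name): a dict with "fov_y" (degrees; the focal length in pixels is half the picture's height over the tangent of half this angle, whatever the lens; pixels are square), "cx", "cy" (the principal point, pixels), "origin" and "orientation" of the camera in the world; the wrist camera has in their place "mount" (4x4, takes a point from camera to tool coordinates, whose origin is the TCP and whose axes are the flange's). Camera axes: x right, y down, z forward; pixel columns grow to the right and rows downward; lengths in mm; the calibration is good to about 2 mm. A picture is of the moment at which its call begins: read the wrist's pose just before it. calibration takes no time and is no camera call.
- r.hand_in(): hands the job in; it is judged then, once.
Trained networks look in the newest picture that a camera, given by its name, has taken for a name from the list of things; names that differ only in an ending like _2 or _b are one class to them, and where a whole thing is asked for, a point or a joint stands for the part that bears it (a point fixed in the world has none). Each returns a list of dicts, best first, with "score" (0 to 1); they miss things now and then, are a little off and sometimes report something else, mostly with a low value. They report only what shows in the picture. A call takes as long as a camera call.
- r.silhouettes(camera, query): "pixels" (420x560 bool, what is visible of it) and "bbox" ([centre column, centre row, width, height] in pixels, round what is visible of it).
The state is a dict: "t": time; "qpos": joint angles; "qd": joint speeds; "tau": joint torques, N m; "tool_pos": TCP position; "eef_rot": TCP orientation; "wrist_force": force on the tool from outside, world axes, zero at the start; "ft_torque": the same for the moment, N m; "grip_width": opening from 0.0 (shut) to 1.0 (fully open); "grasp_force": force on a finger pad.
Only numpy, scipy, OpenCV 4.12 (cv2) and the standard library are available. Lean on these libraries where they do the work, as an engineer would, in place of code of your own. Each camera call takes 0.05 s, during which the arm holds its last target. There are 200 camera calls.

### The job

First clear the cake spatula off the wooden rack and lay it flat in the grey cutlery tray. Then set out the flower biscuits by size, every large one on the deeper rack and every small one on the shallower rack, each lying flat on the sloping ledge, side by side, wholly on the board behind the lip (either face up). When all are in place, press the desk bell to call people to the table; leave the other things on the table where they are.

Things in the scene. Friction and masses are not known exactly. Their poses are not given: they have to be found in the camera images.
- large_1: large flower biscuit: six round petals, 64 mm across from petal tip to petal tip (about 58 mm between facing valleys), 18 mm thick, about 45 g, same on both faces, so either face may be up. Origin at its middle (9 mm above what it lies on); z is the axis through its faces, a petal tip lies on x and every 60 degrees from it. 5 or 6 biscuits are present in all.
- large_2: large flower biscuit: six round petals, 64 mm across from petal tip to petal tip (about 58 mm between facing valleys), 18 mm thick, about 45 g, same on both faces, so either face may be up. Origin at its middle (9 mm above what it lies on); z is the axis through its faces, a petal tip lies on x and every 60 degrees from it. 5 or 6 biscuits are present in all.
- large_3: large flower biscuit: six round petals, 64 mm across from petal tip to petal tip (about 58 mm between facing valleys), 18 mm thick, about 45 g, same on both faces, so either face may be up. Origin at its middle (9 mm above what it lies on); z is the axis through its faces, a petal tip lies on x and every 60 degrees from it. 5 or 6 biscuits are present in all.
- small_1: small flower biscuit: six round petals, 46 mm across from petal tip to petal tip (about 42 mm between facing valleys), 18 mm thick, about 25 g, same on both faces, so either face may be up. Origin at its middle (9 mm above what it lies on); z is the axis through its faces, a petal tip lies on x and every 60 degrees from it. 5 or 6 biscuits are present in all.
- small_2: small flower biscuit: six round petals, 46 mm across from petal tip to petal tip (about 42 mm between facing valleys), 18 mm thick, about 25 g, same on both faces, so either face may be up. Origin at its middle (9 mm above what it lies on); z is the axis through its faces, a petal tip lies on x and every 60 degrees from it. 5 or 6 biscuits are present in all.
- small_3: small flower biscuit: six round petals, 46 mm across from petal tip to petal tip (about 42 mm between facing valleys), 18 mm thick, about 25 g, same on both faces, so either face may be up. Origin at its middle (9 mm above what it lies on); z is the axis through its faces, a petal tip lies on x and every 60 degrees from it. 5 or 6 biscuits are present in all.
- rack_deep_ledge (a point): Middle of the top surface of the deeper wooden rack's ledge, 75 mm up. Ledge fixed, 74 mm deep (x) by 290 mm long (y), 8 mm thick; x runs up the 22 degree slope, y along the row, z is its outward normal. A lip 6 mm high, 6 mm thick, lines the low edge (outside x = -37 mm); other edges open. For up to three large biscuits.
- rack_shallow_ledge (a point): Middle of the top surface of the shallower wooden rack's ledge, 75 mm up. Ledge fixed, 54 mm deep (x) by 260 mm long (y), 8 mm thick; x runs up the 22 degree slope, y along the row, z is its outward normal. A lip 6 mm high, 6 mm thick, lines the low edge (outside x = -27 mm); other edges open. For up to three small biscuits.
- spatula: Cake spatula, 180 mm long, about 90 g: dark wooden handle 20 x 20 mm, from x = -90 to +20 mm, then a flat steel blade 36 mm wide, 4 mm thick, from x = +20 to +90 mm. Same on both faces, blade at mid-height. Origin midway along its length, 10 mm above what the handle lies on; x points to the blade, z is normal to the blade. Balances near x = -14 mm. Lies along the deeper ledge at the start.
- tray: Open grey cutlery tray, fixed, outside 220 x 100 x 30 mm, long along its x, walls and floor 5 mm. Origin at the centre of its underside. Stands at one end of the work area, the bell at the other.
- bell_top (a point): Top centre of the brass plunger (26 mm across) of the steel desk bell, fixed, a dome 84 mm across; the plunger top is 49 mm above the table when up.
- bell (a joint): Travel of the bell's plunger: 0 up, 0.006 m fully down; sprung, about 5 N when fully down; rings past 0.004 m.
- cutter: Bystander: round aluminium biscuit cutter, a ring 52 mm across, 22 mm high, standing among the biscuits. Origin at the centre of its underside.
- mug: Bystander: white mug, 76 mm across, 90 mm high, beyond the left rack. Origin at the centre of its underside.
- jam_jar: Bystander: jam jar, 60 mm across, 75 mm high, beyond the gap between the racks. Origin at the centre of its underside.
- glasses_case: Bystander: black glasses case, 55 x 155 x 35 mm, beyond the right rack. Origin at the centre of its underside.
- sugar_shaker: Bystander: steel sugar shaker, 56 mm across, 96 mm high, far left. Origin at the centre of its underside.

How it is judged (in metres and radians):
On the way, in this order (a step that is already met when the one before it is completed fails the run):
1. the spatula lies flat in the cutlery tray (x of spatula in the frame of tray between -0.03 and 0.03 m and y of spatula in the frame of tray between -0.04 and 0.04 m and z of spatula in the frame of tray below 0.02 m and angle between the z axis of spatula and the z axis of tray, either way round below 0.12 rad and linear speed of spatula below 0.02 m/s), for 0.2 s.
2. every biscuit lies flat in the row for its size (x of large_1 in the frame of rack_deep_ledge between -0.01 and 0.01 m and y of large_1 in the frame of rack_deep_ledge between -0.116 and 0.116 m and z of large_1 in the frame of rack_deep_ledge between 0.005 and 0.0125 m and angle between the z axis of each of large_1, large_2, large_3 and the z axis of rack_deep_ledge, either way round below 0.09 rad and linear speed of each of large_1, large_2, large_3, small_1, small_2, small_3 below 0.02 m/s and x of large_2 in the frame of rack_deep_ledge between -0.01 and 0.01 m and y of large_2 in the frame of rack_deep_ledge between -0.116 and 0.116 m and z of large_2 in the frame of rack_deep_ledge between 0.005 and 0.0125 m and x of large_3 in the frame of rack_deep_ledge between -0.01 and 0.01 m and y of large_3 in the frame of rack_deep_ledge between -0.116 and 0.116 m and z of large_3 in the frame of rack_deep_ledge between 0.005 and 0.0125 m and x of small_1 in the frame of rack_shallow_ledge between -0.01 and 0.01 m and y of small_1 in the frame of rack_shallow_ledge between -0.11 and 0.11 m and z of small_1 in the frame of rack_shallow_ledge between 0.005 and 0.0125 m and angle between the z axis of each of small_1, small_2, small_3 and the z axis of rack_shallow_ledge, either way round below 0.09 rad and x of small_2 in the frame of rack_shallow_ledge between -0.01 and 0.01 m and y of small_2 in the frame of rack_shallow_ledge between -0.11 and 0.11 m and z of small_2 in the frame of rack_shallow_ledge between 0.005 and 0.0125 m and x of small_3 in the frame of rack_shallow_ledge between -0.01 and 0.01 m and y of small_3 in the frame of rack_shallow_ledge between -0.11 and 0.11 m and z of small_3 in the frame of rack_shallow_ledge between 0.005 and 0.0125 m), for 0.2 s.
3. the bell is rung (plunger down past 4 mm) (value of joint bell above 0.004 m), for 0.02 s.
At the end, for the whole second after the job is handed in: Large biscuits on the deeper ledge, small on the shallower: flat within 5 degrees, centre within 10 mm of the ledge's mid-line and 116 (large) or 110 mm (small) of its middle along the row. Spatula flat in the tray, middle within 30 mm along, 40 across of the tray's. Plunger up again (all of step 1 and x of large_1 in the frame of rack_deep_ledge between -0.01 and 0.01 m and y of large_1 in the frame of rack_deep_ledge between -0.116 and 0.116 m and z of large_1 in the frame of rack_deep_ledge between 0.005 and 0.0125 m and angle between the z axis of each of large_1, large_2, large_3 and the z axis of rack_deep_ledge, either way round below 0.09 rad and x of large_2 in the frame of rack_deep_ledge between -0.01 and 0.01 m and y of large_2 in the frame of rack_deep_ledge between -0.116 and 0.116 m and z of large_2 in the frame of rack_deep_ledge between 0.005 and 0.0125 m and x of large_3 in the frame of rack_deep_ledge between -0.01 and 0.01 m and y of large_3 in the frame of rack_deep_ledge between -0.116 and 0.116 m and z of large_3 in the frame of rack_deep_ledge between 0.005 and 0.0125 m and x of small_1 in the frame of rack_shallow_ledge between -0.01 and 0.01 m and y of small_1 in the frame of rack_shallow_ledge between -0.11 and 0.11 m and z of small_1 in the frame of rack_shallow_ledge between 0.005 and 0.0125 m and angle between the z axis of each of small_1, small_2, small_3 and the z axis of rack_shallow_ledge, either way round below 0.09 rad and x of small_2 in the frame of rack_shallow_ledge between -0.01 and 0.01 m and y of small_2 in the frame of rack_shallow_ledge between -0.11 and 0.11 m and z of small_2 in the frame of rack_shallow_ledge between 0.005 and 0.0125 m and x of small_3 in the frame of rack_shallow_ledge between -0.01 and 0.01 m and y of small_3 in the frame of rack_shallow_ledge between -0.11 and 0.11 m and z of small_3 in the frame of rack_shallow_ledge between 0.005 and 0.0125 m and value of joint bell below 0.002 m); the robot touches nothing.
It fails at once if a bystander (cutter, mug, jam jar, glasses case, sugar shaker) is pushed more than 4 cm or tipped over (distance of any of cutter, mug, jam_jar, glasses_case, sugar_shaker from where it was at the start of the episode above 0.04 m or angle between any of cutter, mug, jam_jar, glasses_case, sugar_shaker's own z axis and vertical above 0.6 rad).
Of large_1, large_2, large_3, small_1, small_2, small_3 only 5 to 6 are there at a start; the rules pass over those that are not, and their reading is None.
At some moment in a run one of large_1, large_2, large_3, small_1, small_2, small_3 may be knocked a few centimetres aside while the robot is not near it.
Once in a run the grip may slacken for a moment while it holds something.
It also fails if it takes over 208 s, if anything falls off the work surface, if the arm or the gripper's body presses on something with over 40 N, if the wrist force passes 120 N, or if a joint passes its speed limit or range.

## Working session

There is one attempt and no reset: what is moved stays moved. The work goes in short steps, Python scripts to look and compute and a shell command to move; the robot and the scene stay as the last step left them, time stands still between calls to the robot, and variables do not carry over. Pictures are saved under pics/ and viewed, at most 14 in all, crops included, and the job is handed in when it is done.

```bash
mkdir -p pics
cat > h.py <<'E'
import numpy as np, cv2
from station import r
def cal(n):
    c=r.calibration(n); f=210/np.tan(np.radians(c['fov_y'])/2)
    if 'origin' in c: R=np.array(c['orientation']);o=np.array(c['origin'])
    else:
        s=r.read_state(); M=np.array(c['mount']); E=np.array(s['eef_rot'])
        R=E@M[:3,:3]; o=E@M[:3,3]+np.array(s['tool_pos'])
    return f,c['cx'],c['cy'],R,o
def cloud(n,d,C=None):
    f,cx,cy,R,o=C or cal(n); v,u=np.mgrid[:420,:560]
    P=np.stack([(u-cx)/f*d,(v-cy)/f*d,d],-1)
    return P@R.T+o
E
python3 - <<'E'
from h import *
for n in ("scene","side"):
    im,d=r.capture(n); cv2.imwrite(f'pics/{n}0.png',im); np.savez(f'{n}0.npz',im=im,d=d); C=cal(n); P=cloud(n,d)
    print(n,C[4],C[3][:,2])
    for q in ["large_1","small_1","spatula","tray","bell_top","cutter","rack_deep_ledge","mug","jam_jar"]:
        for x in r.silhouettes(n,q):
            if x['score']<.3: continue
            m=x['pixels']&(d>0); p=P[m]
            if len(p)<10: continue
            zt=np.percentile(p[:,2],90); t=p[p[:,2]>zt-6]
            print(q,round(x['score'],2),np.round(x['bbox']),'med',np.round(np.median(t,0)),'min',np.round(np.percentile(p,2,0)),'max',np.round(np.percentile(p,98,0)))
E
```

```text
scene [1055.70715989  703.07142181 1181.81490113] [-0.3543998  -0.49746039 -0.7917916 ]
large_1 0.82 [302. 213.  16.  20.] med [490.  11.  19.] min [464. -15.   3.] max [520.  38.  23.]
large_1 0.69 [389. 255.  22.  25.] med [387. 299.  19.] min [356. 268.   0.] max [413. 327.  24.]
small_1 0.69 [298. 183.  11.  15.] med [428. -87.  19.] min [ 411. -108.   -2.] max [449. -67.  23.]
small_1 0.65 [338. 216.  14.  16.] med [414.  97.  19.] min [396.  74.   1.] max [434. 117.  24.]
small_1 0.52 [277. 145.  11.  10.] med [ 386. -270.   20.] min [ 363. -295.    1.] max [ 403. -249.   26.]
spatula 0.55 [306. 250.  37.  53.] med [611. 154.  94.] min [590.  83.  68.] max [631. 254.  99.]
tray 0.67 [237. 129.  60.  45.] med [ 457. -412.   28.] min [ 342. -486.   -0.] max [ 559. -377.   32.]
bell_top 0.6 [405. 297.  12.   8.] med [465. 435.  50.] min [453. 423.  34.] max [475. 446.  53.]
cutter 0.53 [344. 250.  16.  22.] med [472. 199.  22.] min [446. 173.  -1.] max [497. 223.  26.]
mug 0.66 [250. 278.  33.  35.] med [777. 130.  89.] min [740.  92.   3.] max [811. 194.  92.]
jam_jar 0.8 [233. 2
[... 1257 characters left out ...]
22.]
bell_top 0.59 [223. 164.  10.   9.] med [463. 428.  47.] min [452. 417.   8.] max [476. 523.  50.]
cutter 0.63 [234. 207.  14.  15.] med [470. 186.  18.] min [447. 169.  -1.] max [494. 222.  22.]
cutter 0.45 [223. 164.   8.  10.] med [463. 427.  47.] min [452. 417.  32.] max [475. 439.  50.]
rack_deep_ledge 0.73 [283. 195.  34.  71.] med [636. 158.  84.] min [568.  45.  -1.] max [686. 360.  89.]
rack_deep_ledge 0.7 [282. 186.  18.  31.] med [605. 131.  93.] min [592.  73.  71.] max [627. 242.  96.]
mug 0.94 [343. 198.  32.  41.] med [773. 110.  85.] min [737.  86.   9.] max [806. 161.  90.]
jam_jar 0.67 [349. 224.  25.  32.] med [750.   3.  74.] min [723. -22.   5.] max [775.  29.  76.]
```

Run:
```python
from h import *
im=cv2.imread('pics/scene0.png'); cv2.imwrite('pics/scene0c.png',cv2.resize(im[100:380,180:480],None,fx=2.14,fy=2.14,interpolation=cv2.INTER_CUBIC))
for n in ("scene","side"):
    d=np.load(f'{n}0.npz')['d'];P=cloud(n,d)
    m=(d>0)&(P[...,2]>55)&(P[...,2]<110)&(P[...,0]>540)&(P[...,0]<715)
    for lo,hi in ((-300,0),(0,400)):
        q=P[m&(P[...,1]>lo)&(P[...,1]<hi)]
        print(n,lo,len(q),[np.round(np.percentile(q,k,0)) for k in (1,50,99)])
    # plane fit on the ledges
    for lo,hi in ((-250,-80),(100,240)):
        q=P[m&(P[...,1]>lo)&(P[...,1]<hi)&(P[...,0]>615 if lo>0 else P[...,0]>590)]
        A=np.c_[q[:,:2],np.ones(len(q))]
        w=np.ones(len(q),bool)
        for _ in range(6):
            c=np.linalg.lstsq(A[w],q[w,2],rcond=None)[0]; w=abs(A@c-q[:,2])<3
        print('plane',c,np.degrees(np.arctan(np.hypot(c[0],c[1]))),np.degrees(np.arctan2(c[1],c[0])),'x at z75',(75-c[2]-c[1]*(lo+hi)/2)/c[0],w.mean())
```

```text
scene -300 995 [array([ 578., -298.,   63.]), array([ 612., -169.,   75.]), array([646., -60.,  88.])]
scene 0 2328 [array([567.,  50.,  60.]), array([618., 209.,  82.]), array([661., 335.,  98.])]
plane [ 3.92157112e-01  2.62915970e-02 -1.60562330e+02] 21.45668608730876 3.8355714097003895 x at z75 611.7457413944395 0.8070796460176991
plane [2.75195943e-02 1.65873230e-02 6.59360625e+01] 1.840396501297361 31.079299644361125 x at z75 226.8962440623102 0.5121107266435986
side -300 2161 [array([ 578., -298.,   64.]), array([ 611., -199.,   74.]), array([642., -65.,  85.])]
side 0 1484 [array([565.,  44.,  59.]), array([607., 153.,  79.]), array([658., 331.,  96.])]
plane [ 4.00074640e-01  2.24627215e-02 -1.66597587e+02] 21.8362103708305 3.213573563698909 x at z75 613.1454271178134 0.9886822958771221
plane [ 3.27363222e-01 -2.36556818e-02 -1.20526491e+02] 18.170705116660294 -4.133081829355689 x at z75 609.5613164806667 0.7482517482517482
```

View pics/scene0c.png

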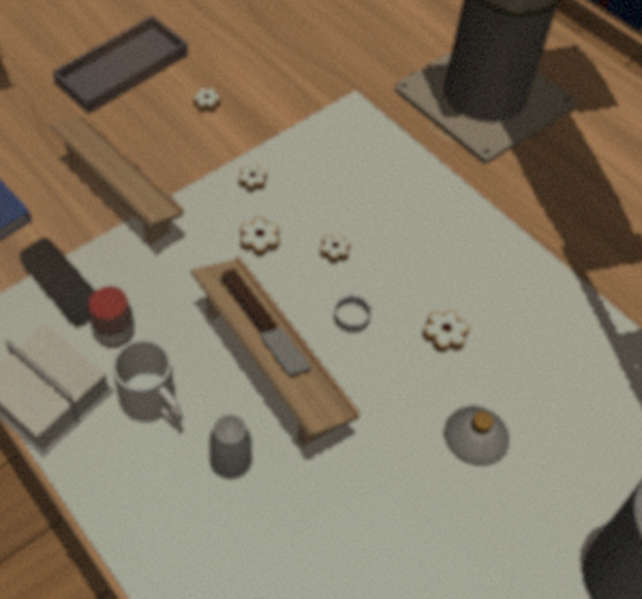

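```bash
cat >> h.py <<'E'
from scipy.spatial.transform import Rotation as Ro
def tool(yaw,tilt=0,ryaw=0):
    """tool pointing down, its y axis at angle yaw (deg) in the ledge/table plane (from world y, ccw seen from above);
    tilt: slope deg of the surface rising along +x turned by ryaw"""
    S=Ro.from_euler('z',ryaw,degrees=True)*Ro.from_euler('y',-tilt,degrees=True)
    return (S*Ro.from_euler('z',yaw,degrees=True)*Ro.from_matrix(np.diag([-1,1,-1]))).as_matrix()
def go(p,R):
    s=r.read_state();E=np.array(s['eef_rot']);p=np.asarray(p,float)
    best=None
    for k in (0,180):
        R2=np.array(R)@Ro.from_euler('z',k,degrees=True).as_matrix()
        v=Ro.from_matrix(E.T@R2).as_rotvec(degrees=True)
        if best is None or np.linalg.norm(v)<np.linalg.norm(best)-1: best=v
    d=E.T@(p-np.array(s['tool_pos']))/10
    print('ROW',np.round(d,2),np.round(best,1),'rows>=',int(max(np.linalg.norm(d)/5,np.linalg.norm(best)/8.59))+2)
    print(' last step 5cm along z back:', np.round(d-[0,0,5],2))
E
python3 - <<'E'
from h import *
s=r.read_state();print(s['tool_pos'],np.round(s['eef_rot'],3),s['wrist_force'],s['qpos'])
print(np.round(r.calibration('wrist')['mount'],2),r.calibration('wrist')['fov_y'])
go([560,150,300],tool(0,10))
go([560,150,300],tool(0,0))
E
```

```text
[209.58276154 562.21279016 235.62882257] [[-0.937  0.349  0.   ]
 [ 0.349  0.937 -0.   ]
 [-0.    -0.    -1.   ]] [-0.13356541  0.00809516  0.33579407] [ 1.12854613e+00  1.30416559e-01  1.48819363e+00 -1.77662776e-05
  1.52299605e+00 -8.53900147e-02]
[[  -0.     -0.97   -0.25   69.58]
 [   1.     -0.     -0.     -0.37]
 [   0.     -0.25    0.97 -148.81]
 [   0.      0.      0.      1.  ]] 64.76466310674357
ROW [-47.23 -26.38  -6.44] [ -1.8  -9.9 -20.4] rows>= 12
 last step 5cm along z back: [-47.23 -26.38 -11.44]
ROW [-47.23 -26.38  -6.44] [ -0.    0.  -20.4] rows>= 12
 last step 5cm along z back: [-47.23 -26.38 -11.44]
```

```bash
python3 -m pendant '[-31.5,-17.6,-6.4,0,0,0,9.3,-31.5,-17.6,-6.4,0,0,0,9.3,-31.5,-17.6,-6.4,0,0,0,9.3,-31.5,-17.6,-6.4,0,0,0,9.3,-31.5,-17.6,-6.4,0,0,0,9.3,-31.5,-17.6,-6.4,0,0,0,9.3,-31.5,-17.6,-6.4,0,0,0,9.3,-31.5,-17.6,-6.4,0,0,0,9.3]' 20
python3 -m pendant '[-15.7,-8.8,0,0,0,-20.4,9.3,-15.7,-8.8,0,0,0,-20.4,9.3,-15.7,-8.8,0,0,0,-20.4,9.3,-15.7,-8.8,0,0,0,-20.4,9.3,-15.7,-8.8,0,0,0,-20.4,9.3,-15.7,-8.8,0,0,0,-20.4,9.3]'
cat > rk.py <<'E'
from h import *
import sys
nm=sys.argv[1]
C=cal('wrist'); im,d=r.capture('wrist'); P=cloud('wrist',d,C)
cv2.imwrite(f'pics/{nm}.png',im); np.savez(f'{nm}.npz',im=im,d=d,P=P)
s=r.read_state(); print(np.round(s['tool_pos'],1),np.round(s['eef_rot'],3).tolist())
for q in sys.argv[2:]:
    for x in r.silhouettes('wrist',q):
        if x['score']<.3: continue
        m=x['pixels']&(d>0); m=cv2.erode(m.astype(np.uint8),np.ones((3,3)))>0; p=P[m]
        if len(p)<20: continue
        xy=p[:,:2].astype(np.float32); c,wh,a=cv2.minAreaRect(xy)
        print(q,round(x['score'],2),np.round(x['bbox']),'rect',np.round(c,1),np.round(wh,1),round(a,1),'z5/50/95',np.round(np.percentile(p[:,2],[5,50,95]),1))
E
python3 rk.py w1 spatula rack_deep_ledge
python3 - <<'E'
from h import *
r.capture('side');
E
```

```text
t: 1.8
tool_pos: [446.0, 284.0, 300.9]
eef_rot: [[-0.936, 0.353, 0.002], [0.353, 0.936, -0.0], [-0.002, 0.001, -1.0]]
wrist_force: [-0.0, 1.1, 0.1]
grip_width: 0.999
grasp_force: 0.0
t: 2.4
tool_pos: [559.8, 149.3, 299.3]
eef_rot: [[-1.0, 0.003, -0.001], [0.003, 1.0, 0.0], [0.001, 0.0, -1.0]]
wrist_force: [-0.1, -1.3, -0.2]
grip_width: 0.999
grasp_force: 0.0
[559.4 150.2 299.5] [[-1.0, 0.001, -0.001], [0.001, 1.0, 0.0], [0.001, 0.0, -1.0]]
spatula 0.57 [289. 236. 158.  39.] rect [610.2 164.7] [177.3  36.4] 86.1 z5/50/95 [80.9 90.7 96. ]
spatula 0.34 [230.  62.  37.  37.] rect [413.2  95.1] [43.1 38.3] 42.2 z5/50/95 [16.3 18.  19.4]
rack_deep_ledge 0.76 [309. 234. 248.  89.] rect [610.1 191.1] [288.4  74.6] 84.6 z5/50/95 [61.8 69.4 86.8]
rack_deep_ledge 0.67 [519. 102.  37.  24.] rect [461.1 432. ] [23.1 24. ] 22.1 z5/50/95 [36.4 47.9 49.7]
```

View pics/w1.png

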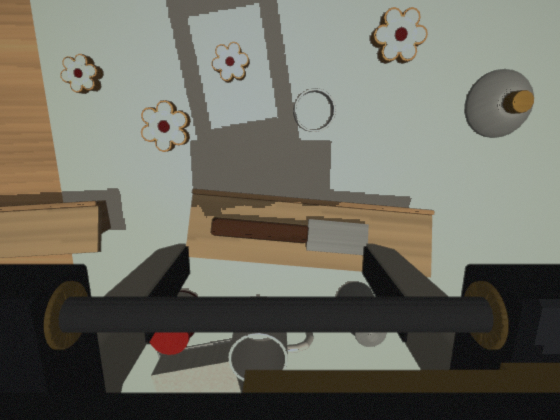

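```bash
cat > ledge.py <<'E'
from h import *
import sys
def ledge(P,box,lo=64,hi=90):
    x0,x1,y0,y1=box
    q=P[(P[...,0]>x0)&(P[...,0]<x1)&(P[...,1]>y0)&(P[...,1]<y1)&(P[...,2]>50)&(P[...,2]<110)]
    # ransac plane
    rng=np.random.default_rng(0);best=0
    for _ in range(600):
        a,b,c=q[rng.choice(len(q),3,False)]
        n=np.cross(b-a,c-a); L=np.linalg.norm(n)
        if L<500: continue
        n/=L; n*=np.sign(n[2])
        if not .88<n[2]<.96: continue
        k=(abs((q-a)@n)<1.5).sum()
        if k>best: best,bn,ba=k,n,a
    w=abs((q-ba)@bn)<2; c=q[w].mean(0); n=np.linalg.svd(q[w]-c)[2][2]; n*=np.sign(n[2])
    w=abs((q-c)@n)<2
    # yaw from long side of rect in the plane
    ex=np.array([0,0,1.])-n*n[2]; ex/=np.linalg.norm(ex); ey=np.cross(n,ex)
    uv=np.c_[(q[w]-c)@ex,(q[w]-c)@ey].astype(np.float32)
    (cu,cv),wh,a=cv2.minAreaRect(uv)
    lim=np.percentile(uv,[.5,99.5],0)
    print('slope',np.degrees(np.arccos(n[2])),'yaw',np.degrees(np.arctan2(ex[1],ex[0])),'rect',wh,a,'lim',lim.round(1).tolist())
    O=c+cu*ex+cv*ey
    print('centre',O.round(1))
    return O,ex,ey,n,q
E
python3 - <<'E'
from ledge import *
P=np.load('w1.npz')['P']
O,ex,ey,n,q=ledge(P,(555,670,30,350))
h=(q-O)@n; m=(h>12)&(h<26); uv=np.c_[(q[m]-O)@ex,(q[m]-O)@ey].astype(np.float32)
print('handle',m.sum(),cv2.minAreaRect(uv),np.percentile(h[m],[10,50,90]))
m=(h>6)&(h<26); uv=np.c_[(q[m]-O)@ex,(q[m]-O)@ey].astype(np.float32)
print('all',cv2.minAreaRect(uv))
m=(h>3)&(h<8); uv=np.c_[(q[m]-O)@ex,(q[m]-O)@ey]; print('lip u',np.percentile(uv[:,0],[1,50,99]), np.percentile(uv[:,1],[1,99]))
# ledge neighbourhoods both racks
d=P[(P[...,0]>540)&(P[...,0]<680)&(P[...,1]<0)&(P[...,2]>50)&(P[...,2]<110)]
print(len(d),d.min(0),d.max(0))
E
```

```text
slope 22.00073611784023 yaw -5.489395666691838 rect (74.38874816894531, 290.7763671875) 0.06779421120882034 lim [[-34.8, -136.1], [38.9, 151.8]]
centre [613.4 190.7  74.7]
handle 2654 ((0.2842559814453125, -26.012596130371094), (35.961578369140625, 179.66302490234375), 0.044103123247623444) [12.28036943 19.02085725 20.64364849]
all ((-12.075944900512695, -0.46539306640625), (60.665138244628906, 286.4515686035156), 0.04024234414100647)
lip u [-42.66157557 -39.30783022  10.25668715] [-141.46819522  140.74218343]
5209 [ 572.29716144 -181.15860894   56.83819879] [639.12405275 -58.9893377   86.35528979]
```

```bash
cat >> h.py <<'E'
DO=np.array([613.4,190.7,74.7]);DY=-5.49
def frame(yaw): return (Ro.from_euler('z',yaw,degrees=True)*Ro.from_euler('y',-22,degrees=True)).as_matrix()
def onledge(O,yaw,u,v,h): return O+frame(yaw)@np.array([u,v,h])
E
python3 - <<'E'
from h import *
go(onledge(DO,DY,0.3,-40,81),tool(90,22,DY))
go(onledge(DO,DY,0.3,-40,81),tool(-90,22,DY))
E
```

```text
ROW [-2.06  0.25 14.99] [ 17.9 -16.2 -83.3] rows>= 12
 last step 5cm along z back: [-2.06  0.25  9.99]
ROW [-2.06  0.25 14.99] [ 17.9 -16.2 -83.3] rows>= 12
 last step 5cm along z back: [-2.06  0.25  9.99]
```

```bash
python3 -m pendant '[-2,0.2,5,0,0,-60,3.8,-2,0.2,5,0,0,-60,3.8,-2,0.2,5,0,0,-60,3.8,-2,0.2,5,0,0,-60,3.8,-2,0.2,5,0,0,-60,3.8,-2,0.2,5,0,0,-60,3.8,-2,0.2,5,0,0,-60,3.8,-2,0.2,5,0,0,-60,3.8]'
python3 - <<'E'
from h import *
print(np.round(r.read_state()['qpos'],2))
go(onledge(DO,DY,0.3,-40,61),tool(90,22,DY))
E
```

```text
t: 3.4
tool_pos: [579.1, 153.1, 249.9]
eef_rot: [[-0.497, -0.868, 0.0], [-0.868, 0.497, 0.0], [-0.0, -0.0, -1.0]]
wrist_force: [0.5, -0.3, 0.1]
grip_width: 0.414
grasp_force: 0.0
[ 0.17  0.12  1.47  0.    1.55 -2.45]
ROW [-0.39 -0.7  11.86] [ 21.7  -4.7 -24. ] rows>= 5
 last step 5cm along z back: [-0.39 -0.7   6.86]
```

```bash
sed -i 's/def go(p,R):/def go(p,R,K=(0,180)):/; s/for k in (0,180)/for k in K/' h.py
python3 -m pendant '[0,0,0,0,0,66,3.8,0,0,0,0,0,66,3.8,0,0,0,0,0,66,3.8,0,0,0,0,0,66,3.8,0,0,0,0,0,66,3.8,0,0,0,0,0,66,3.8,0,0,0,0,0,66,3.8,0,0,0,0,0,66,3.8]'
python3 -m pendant '[0,0,0,0,0,66,3.8,0,0,0,0,0,66,3.8,0,0,0,0,0,66,3.8,0,0,0,0,0,66,3.8,0,0,0,0,0,66,3.8,0,0,0,0,0,66,3.8,0,0,0,0,0,66,3.8,0,0,0,0,0,66,3.8]'
python3 - <<'E'
from h import *
print(np.round(r.read_state()['qpos'],2))
go(onledge(DO,DY,0.3,-40,61),tool(-90,22,DY))
E
```

```text
t: 4.2
tool_pos: [579.2, 152.8, 249.8]
eef_rot: [[-0.993, 0.115, 0.0], [0.115, 0.993, 0.0], [-0.0, 0.0, -1.0]]
wrist_force: [-0.2, 0.6, 0.5]
grip_width: 0.41
grasp_force: 0.0
t: 5.0
tool_pos: [579.2, 152.8, 249.8]
eef_rot: [[-0.299, 0.954, 0.0], [0.954, 0.299, 0.0], [0.0, 0.0, -1.0]]
wrist_force: [-0.3, -0.7, 0.6]
grip_width: 0.407
grasp_force: 0.0
[ 0.17  0.12  1.47  0.    1.55 -0.13]
ROW [-0.21  0.76 11.85] [-21.7  -4.4  22.6] rows>= 5
 last step 5cm along z back: [-0.21  0.76  6.85]
```

```bash
python3 -m pendant '[-0.2,0.8,11.9,-21.7,-4.4,22.6,3.8,-0.2,0.8,11.9,-21.7,-4.4,22.6,3.8,-0.2,0.8,11.9,-21.7,-4.4,22.6,3.8,-0.2,0.8,11.9,-21.7,-4.4,22.6,3.8,-0.2,0.8,11.9,-21.7,-4.4,22.6,3.8,-0.2,0.8,11.9,-21.7,-4.4,22.6,3.8]'
python3 - <<'E'
from h import *
go(onledge(DO,DY,0.3,-40,21),tool(-90,22,DY))
E
```

```text
t: 5.6
tool_pos: [587.9, 153.4, 131.8]
eef_rot: [[0.085, 0.924, 0.373], [0.996, -0.079, -0.031], [0.001, 0.374, -0.927]]
wrist_force: [0.2, -0.6, 1.7]
grip_width: 0.406
grasp_force: 0.0
ROW [-0.07 -0.08  4.01] [-0.  -0.3  0.6] rows>= 2
 last step 5cm along z back: [-0.07 -0.08 -0.99]
```

```bash
python3 -m pendant '[-0.1,-0.1,2,0,0,0,3.8,-0.1,-0.1,4,0,0,0.6,3.8,-0.1,-0.1,4,0,0,0.6,3.8,-0.1,-0.1,4,0,0,0.6,1,-0.1,-0.1,4,0,0,0.6,1,-0.1,-0.1,4,0,0,0.6,1,-0.1,-0.1,4,0,0,0.6,1,-0.1,-0.1,4,0,0,0.6,1]' 40
python3 -m pendant '[0,0,0,0,0,0,1,0,0,0,0,0,0,1,0,0,-2,0,0,0,1,0,0,-5,0,0,0,1,0,0,-8,0,0,0,1,0,0,-8,0,0,0,1]'
python3 rk.py w2 tray spatula
python3 - <<'E'
from h import *
print(np.round(r.read_state()['qpos'],2))
go([500,-150,200],tool(0),(0,180))
E
```

```text
t: 6.4
tool_pos: [602.7, 150.6, 94.9]
eef_rot: [[0.095, 0.922, 0.375], [0.995, -0.09, -0.032], [0.004, 0.377, -0.926]]
wrist_force: [-1.3, -0.9, 6.4]
grip_width: 0.216
grasp_force: 40.0
t: 7.0
tool_pos: [573.4, 153.8, 172.5]
eef_rot: [[0.095, 0.92, 0.379], [0.995, -0.09, -0.03], [0.006, 0.38, -0.925]]
wrist_force: [1.1, 0.0, -0.2]
grip_width: 0.211
grasp_force: 40.0
[572.9 153.5 170.2] [[0.095, 0.921, 0.377], [0.995, -0.09, -0.031], [0.005, 0.378, -0.926]]
spatula 0.58 [276. 205.  82. 326.] rect [578.9 177.6] [162.1  33.9] 85.0 z5/50/95 [157.9 166.3 173.1]
[ 0.25 -0.17  1.96 -0.15  0.99  0.41]
ROW [-30.82  -2.63  -4.78] [ 17.6 -16.3  83.4] rows>= 12
 last step 5cm along z back: [-30.82  -2.63  -9.78]
```

```bash
python3 -m pendant '[-20,-3,-8,12.3,-11.4,58.4,1,-20,-3,-8,12.3,-11.4,58.4,1,-20,-3,-8,12.3,-11.4,58.4,1,-20,-3,-8,12.3,-11.4,58.4,1,-20,-3,-8,12.3,-11.4,58.4,1,-20,-3,-8,12.3,-11.4,58.4,1,-20,-3,-8,12.3,-11.4,58.4,1,-20,-3,-8,12.3,-11.4,58.4,1]'
python3 - <<'E'
from h import *
s=r.read_state();print(np.round(s['qpos'],2),s['grip_width'],s['grasp_force'])
go([455,-300,330],tool(180),(0,))
E
```

```text
t: 7.95
tool_pos: [495.0, -41.4, 227.6]
eef_rot: [[0.905, 0.414, 0.1], [0.421, -0.904, -0.07], [0.062, 0.106, -0.992]]
wrist_force: [-0.5, -0.4, -1.0]
grip_width: 0.208
grasp_force: 40.0
[-0.15 -0.26  1.88 -0.06  1.41  1.  ] 0.2075664256797905 39.99877452850342
ROW [-13.88  22.81  -8.75] [ 5.2 -4.8 24.8] rows>= 7
 last step 5cm along z back: [-13.88  22.81 -13.75]
```

```bash
python3 -m pendant '[-13.9,22.8,-8.8,5.2,-4.8,24.8,1,-13.9,22.8,-8.8,5.2,-4.8,24.8,1,-13.9,22.8,-8.8,5.2,-4.8,24.8,1,-13.9,22.8,-8.8,5.2,-4.8,24.8,1,-13.9,22.8,-8.8,5.2,-4.8,24.8,1,-13.9,22.8,-8.8,5.2,-4.8,24.8,1,-13.9,22.8,-8.8,5.2,-4.8,24.8,1,-13.9,22.8,-8.8,5.2,-4.8,24.8,1]'
python3 rk.py w3 tray spatula small_1
python3 - <<'E'
from h import *
P=np.load('w3.npz')['P']
for z0,z1 in ((24,36),(-6,36)):
    m=(P[...,2]>z0)&(P[...,2]<z1)&(P[...,1]<-340)&(P[...,0]>320)&(P[...,0]<580)&(P[...,1]>-510)
    if z0<0: continue
    q=P[m][:,:2].astype(np.float32); print(m.sum(),cv2.minAreaRect(q),np.median(P[m],0))
print(np.round(r.read_state()['qpos'],2))
E
```

```text
t: 8.75
tool_pos: [455.4, -299.5, 331.1]
eef_rot: [[1.0, 0.004, 0.003], [0.004, -1.0, 0.0], [0.003, -0.0, -1.0]]
wrist_force: [0.1, 0.0, -2.0]
grip_width: 0.212
grasp_force: 40.0
[ 455.5 -298.6  330.9] [[1.0, 0.005, 0.003], [0.005, -1.0, 0.0], [0.003, -0.0, -1.0]]
tray 0.84 [371. 182.  79. 160.] rect [ 446.4 -433.5] [217.4  99.5] 4.3 z5/50/95 [ 3.4  5.1 29.5]
spatula 0.56 [275. 205.  84. 332.] rect [ 479.5 -302.7] [162.7  39.6] 4.4 z5/50/95 [320.3 321.6 329.8]
small_1 0.89 [ 13. 204.  24.  30.] rect [412.7  84. ] [24.6 42. ] 78.2 z5/50/95 [ 6.  17.  18.9]
small_1 0.76 [248. 229.  10.  25.] rect [ 382.5 -260.4] [13.2 38. ] 89.3 z5/50/95 [16.4 17.9 19.2]
small_1 0.69 [131. 200.  39.  30.] rect [426.  -91.3] [40.9 41.1] 32.7 z5/50/95 [10.7 17.7 19.3]
1932 ((446.4551696777344, -434.00347900390625), (220.09461975097656, 100.42842102050781), 4.260473251342773) [ 457.57055063 -441.66739028   29.1898203 ]
[-0.67 -0.04  1.49  0.    1.69  0.89]
```

View pics/w3.png

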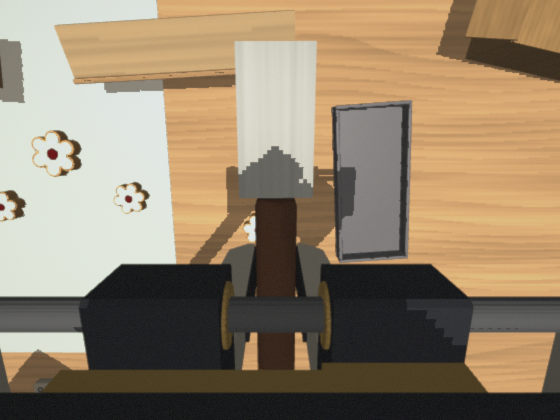

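Run:
```python
from h import *
go([431,-435,130],tool(184.26),(0,))
```

```text
ROW [-2.61 13.68 20.15] [ 0.  -0.2 -3.9] rows>= 6
 last step 5cm along z back: [-2.61 13.68 15.15]
```

```bash
python3 -m pendant '[-2.6,13.7,10,0,-0.2,-3.9,1,-2.6,13.7,10,0,-0.2,-3.9,1,-2.6,13.7,10,0,-0.2,-3.9,1,-2.6,13.7,18,0,-0.2,-3.9,1,-2.6,13.7,20.1,0,-0.2,-3.9,1,-2.6,13.7,20.1,0,-0.2,-3.9,1,-2.6,13.7,20.1,0,-0.2,-3.9,1]'
python3 - <<'E'
from h import *
print(r.read_state()['grasp_force'],r.read_state()['grip_width'])
go([431,-435,28],tool(184.26),(0,))
E
```

```text
t: 9.65
tool_pos: [429.7, -434.3, 128.3]
eef_rot: [[0.997, 0.072, -0.004], [0.072, -0.997, 0.004], [-0.004, -0.004, -1.0]]
wrist_force: [-0.7, 0.0, -0.9]
grip_width: 0.21
grasp_force: 40.0
39.99719023704529 0.21011464852724285
ROW [ 0.16  0.12 10.03] [-0.2  0.2 -0.1] rows>= 4
 last step 5cm along z back: [0.16 0.12 5.03]
```

```bash
python3 -m pendant '[0.1,0.1,4,0,0,0,1,0.1,0.1,7,0,0,0,1,0.1,0.1,9,0,0,0,1,0.1,0.1,10,0,0,0,1,0.1,0.1,10,0,0,0,1,0.1,0.1,10,0,0,0,1]'
python3 -m pendant '[0,0,0,0,0,0,4,0,0,0,0,0,0,4,0,0,0,0,0,0,4,0,0,0,0,0,0,4,0,0,-4,0,0,0,4,0,0,-9,0,0,0,4,0,0,-14,0,0,0,4,0,0,-19,0,0,0,4]'
python3 -m pendant '[0,3,-8,0,0,0,9.3,0,-5,-8,0,0,0,9.3,0,-9,-8,0,0,0,9.3,0,-9,-8,0,0,0,9.3]'
python3 rk.py w4 tray spatula small_1 large_1;python3 - <<'E'
from h import *
P=np.load('w4.npz')['P']
m=(P[...,2]>10)&(P[...,2]<36)&(abs(P[...,1]+434)<38)&(abs(P[...,0]-446)<103)
q=P[m][:,:2].astype(np.float32); print(m.sum(),cv2.minAreaRect(q),np.percentile(P[m][:,2],[5,50,95]))
E
```

```text
t: 10.25
tool_pos: [433.4, -438.9, 34.3]
eef_rot: [[0.997, 0.072, 0.003], [0.072, -0.997, -0.004], [0.002, 0.004, -1.0]]
wrist_force: [-0.3, -0.0, -1.0]
grip_width: 0.212
grasp_force: 40.0
t: 11.05
tool_pos: [431.5, -437.3, 223.5]
eef_rot: [[0.997, 0.071, 0.0], [0.071, -0.997, -0.001], [0.0, 0.001, -1.0]]
wrist_force: [0.8, -1.0, -1.0]
grip_width: 0.432
grasp_force: 0.0
t: 11.45
tool_pos: [426.0, -345.1, 303.7]
eef_rot: [[0.997, 0.073, 0.003], [0.073, -0.997, -0.002], [0.003, 0.002, -1.0]]
wrist_force: [0.2, -0.3, 0.2]
grip_width: 0.721
grasp_force: 0.0
[ 426.  -344.8  303.4] [[0.997, 0.073, 0.003], [0.073, -0.997, -0.002], [0.002, 0.002, -1.0]]
tray 0.6 [349. 166.  35. 140.] rect [ 448.5 -438.4] [175.  35.] 4.5 z5/50/95 [15.5 17.8 25.6]
spatula 0.9 [350. 165.  34. 139.] rect [ 448.4 -437.3] [175.1  35.6] 3.0 z5/50/95 [15.5 17.7 25.6]
small_1 0.65 [219. 213.  34.  34.] rect [ 381.8 -273.7] [35.1 42.8] 48.9 z5/50/95 [15.6 17.9 19.3]
small_1 0.56 [ 85. 167.  41.  33.] rect [426.6 -91.6] [40.4 41.8] 75.2 z5/50/95 [ 7.9 17.6 19.2]
large_1 0.68 [ 16. 110.  31.  50.] rect [486.5  -7.4] [29.2 60.1] 81.3 z5/50/95 [ 5.6 17.4 19.2]
3012 ((446.1111755371094, -434.7742004394531), (205.7810821533203, 74.40735626220703), 0.0061043743044137955) [15.07234927 17.62595216 25.59832664]
```

```bash
cat > bisc.py <<'E'
from h import *
def bisc(P,c,zt=18):
    c=np.array(c,float)
    for R in (45,40):
        m=(np.hypot(P[...,0]-c[0],P[...,1]-c[1])<R)&(P[...,2]>zt-6)&(P[...,2]<zt+6)
        q=P[m][:,:2].astype(np.float32)
        (cx,cy),rad=cv2.minEnclosingCircle(q); c=np.array([cx,cy])
    # area-based correction: centroid of filled hull
    d=q-c; th=np.arctan2(d[:,1],d[:,0]); rr=np.hypot(*d.T)
    b=(th//np.radians(5)).astype(int); t=[];ra=[]
    for k in set(b):
        i=np.where(b==k)[0]; j=i[rr[i].argmax()]; t.append(th[j]);ra.append(rr[j])
    t=np.array(t);ra=np.array(ra)
    tip=np.degrees(np.angle(np.sum((ra-ra.mean())*np.exp(6j*t))))/6
    yaw=(tip+30-90)%60          # tool y (from world y) lying across valleys
    if yaw>30: yaw-=60
    print('biscuit c',c.round(1),'rad',round(rad,1),'amp',np.round(abs(np.mean((ra-ra.mean())*np.exp(6j*t))),2),'tip',round(tip,1),'grasp yaw',round(yaw,1),'n',len(q))
    return c,yaw
E
python3 -m pendant '[7,-18,-2.5,0,0,4.2,9.3,7,-18,-2.5,0,0,4.2,9.3,7,-18,-2.5,0,0,4.2,9.3,7,-18,-2.5,0,0,4.2,9.3,7,-18,-2.5,0,0,4.2,9.3,7,-18,-2.5,0,0,4.2,9.3]'
python3 rk.py w5 small_1 large_1;python3 - <<'E'
from ledge import *; from bisc import *
P=np.load('w5.npz')['P']
ledge(P,(560,670,-340,-40))
for c in ((427,-92),(382,-272),(414,93),(489,6)): bisc(P,c)
E
```

```text
t: 12.3
tool_pos: [482.8, -163.4, 325.7]
eef_rot: [[1.0, -0.001, -0.001], [-0.001, -1.0, -0.001], [-0.001, 0.001, -1.0]]
wrist_force: [-0.6, -1.0, -0.8]
grip_width: 1.001
grasp_force: 0.0
[ 482.4 -164.2  325.4] [[1.0, -0.003, -0.001], [-0.003, -1.0, -0.001], [-0.001, 0.001, -1.0]]
small_1 0.84 [226. 216.  32.  29.] rect [426.8 -91.1] [39.7 37.8] 41.5 z5/50/95 [13.  17.8 19.3]
small_1 0.6 [ 99. 225.  35.  29.] rect [413.2  92.2] [42.7 39.1] 40.7 z5/50/95 [ 6.9 17.6 19.2]
small_1 0.56 [347. 247.  29.  27.] rect [ 381.7 -270.5] [38.3 38.3] 83.9 z5/50/95 [12.4 17.9 19.5]
large_1 0.85 [152. 173.  50.  41.] rect [488.3   7.1] [53.4 61.7] 22.3 z5/50/95 [14.4 17.8 19.3]
slope 21.96668844069111 yaw 3.3383004512609133 rect (54.89042663574219, 260.4059143066406) 0.08208828419446945 lim [[-28.1, -128.0], [26.0, 129.3]]
centre [ 612.3 -190.5   74.7]
biscuit c [425.7 -89.6] rad 22.5 amp 1.26 tip -18.7 grasp yaw -18.7 n 657
biscuit c [ 380.  -273.1] rad 22.9 amp 1.15 tip 23.3 grasp yaw 23.3 n 607
biscuit c [413.1  94.5] rad 22.9 amp 1.26 tip -20.5 grasp yaw -20.5 n 693
biscuit c [488.8   8.4] rad 31.8 amp 1.89 tip -7.2 grasp yaw -7.2 n 1398
```

View pics/w5.png

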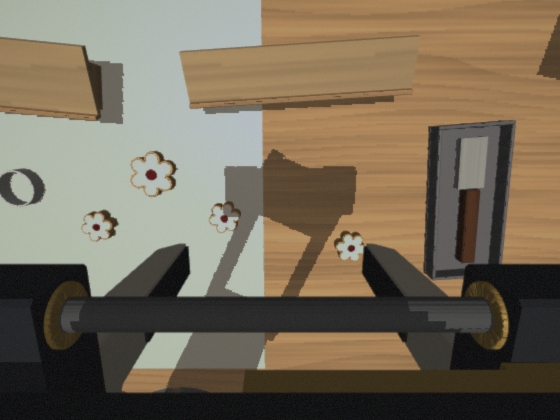

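```bash
cat >> h.py <<'E'
SO=np.array([612.3,-190.5,74.7]);SY=3.34
def plan(*poses):
    """rows for successive poses, each relative to the previous one"""
    s=r.read_state();E=np.array(s['eef_rot']);p0=np.array(s['tool_pos'])
    for p,R in poses:
        v=Ro.from_matrix(E.T@R).as_rotvec(degrees=True); d=E.T@(np.array(p)-p0)/10
        print('ROW',np.round(d,2).tolist(),np.round(v,1).tolist(),'n>=',int(max(np.linalg.norm(d)/5,np.linalg.norm(v)/8.59))+2)
        E,p0=np.array(R),np.array(p,float)
def job(c,yaw,O,Y,u,v,F=180,h=21):
    """pick a biscuit at c and put it on ledge (O,Y) at u,v"""
    G=tool(F+yaw); L=tool(F,22,Y); V=tool(F)
    plan(([*c,80],G),([*c,20],G),([*c,180],G),(onledge(O,Y,u,v,91),L),(onledge(O,Y,u,v,h),L),(onledge(O,Y,u,v,121),L))
E
python3 - <<'E'
from h import *
job((426,-90),-18.7,SO,SY,-0.5,75)
E
```

```text
ROW [-5.61, -7.48, 24.54] [0.1, 0.0, 18.4] n>= 7
ROW [0.0, 0.0, 6.0] [0.0, 0.0, 0.0] n>= 3
ROW [0.0, 0.0, -16.0] [0.0, 0.0, 0.0] n>= 5
ROW [14.85, -2.11, 2.11] [4.2, 21.7, -21.8] n>= 5
ROW [-0.0, -0.0, 7.0] [0.0, 0.0, 0.0] n>= 3
ROW [-0.0, -0.0, -10.0] [0.0, 0.0, 0.0] n>= 4
```

```bash
python3 -m pendant '[-5.6,-7.5,15,0,0,18.4,6.5,-5.6,-7.5,15,0,0,18.4,6.5,-5.6,-7.5,15,0,0,18.4,6.5,-5.6,-7.5,20,0,0,18.4,6.5,-5.6,-7.5,24.5,0,0,18.4,6.5,-5.6,-7.5,24.5,0,0,18.4,6.5,-5.6,-7.5,24.5,0,0,18.4,6.5]' 25
python3 -m pendant '[0,0,3,0,0,0,6.5,0,0,6,0,0,0,6.5,0,0,6,0,0,0,6.5,0,0,6,0,0,0,2,0,0,6,0,0,0,2,0,0,6,0,0,0,2,0,0,6,0,0,0,2,0,0,6,0,0,0,2]'
python3 -m pendant '[0,0,-2,0,0,0,2,0,0,-7,0,0,0,2,0,0,-12,0,0,0,2,0,0,-16,0,0,0,2,0,0,-16,0,0,0,2]'
python3 -m pendant '[14.8,-2.1,2.1,4.2,21.7,-21.8,2,14.8,-2.1,2.1,4.2,21.7,-21.8,2,14.8,-2.1,2.1,4.2,21.7,-21.8,2,14.8,-2.1,2.1,4.2,21.7,-21.8,2,14.8,-2.1,2.1,4.2,21.7,-21.8,2,14.8,-2.1,2.1,4.2,21.7,-21.8,2]'
python3 - <<'E'
from h import *
L=tool(180,22,SY);plan((onledge(SO,SY,-.5,75,21),L),(onledge(SO,SY,-.5,75,121),L))
E
```

```text
t: 13.15
tool_pos: [423.1, -88.4, 77.1]
eef_rot: [[0.947, -0.32, -0.007], [-0.32, -0.947, 0.001], [-0.007, 0.001, -1.0]]
wrist_force: [-0.6, -0.1, 0.1]
grip_width: 0.7
grasp_force: 0.0
t: 13.95
tool_pos: [428.2, -89.0, 22.9]
eef_rot: [[0.948, -0.318, 0.003], [-0.318, -0.948, -0.003], [0.004, 0.001, -1.0]]
wrist_force: [-0.7, -1.4, 7.5]
grip_width: 0.443
grasp_force: 24.9
t: 14.45
tool_pos: [430.5, -89.4, 188.7]
eef_rot: [[0.948, -0.318, 0.012], [-0.318, -0.948, -0.005], [0.013, 0.001, -1.0]]
wrist_force: [1.9, 0.1, 0.1]
grip_width: 0.44
grasp_force: 24.9
t: 15.05
tool_pos: [572.8, -115.4, 159.9]
eef_rot: [[0.926, 0.059, 0.372], [0.055, -0.998, 0.021], [0.372, 0.001, -0.928]]
wrist_force: [-0.8, -1.2, -1.2]
grip_width: 0.441
grasp_force: 24.9
ROW [0.02, 0.22, 7.11] [0.0, 0.1, 0.1] n>= 3
ROW [-0.0, -0.0, -10.0] [0.0, 0.0, 0.0] n>= 4
```

```bash
python3 -m pendant '[0,0.2,3,0,0,0,2,0,0.2,5.5,0,0,0,2,0,0.2,6.6,0,0,0,2,0,0.2,6.6,0,0,0,2,0,0.2,6.6,0,0,0,2]'
python3 -m pendant '[0,0,0.2,0,0,0,2,0,0,0.2,0,0,0,2]'
python3 - <<'E'
from h import *
L=tool(180,22,SY);plan((onledge(SO,SY,-.5,75,21),L)); print(r.read_state()['tool_pos'])
E
```

```text
t: 15.55
tool_pos: [598.8, -115.9, 100.2]
eef_rot: [[0.925, 0.062, 0.374], [0.058, -0.998, 0.021], [0.375, 0.002, -0.927]]
wrist_force: [-0.3, 0.4, -0.2]
grip_width: 0.441
grasp_force: 24.9
t: 15.75
tool_pos: [599.7, -116.2, 98.3]
eef_rot: [[0.925, 0.061, 0.375], [0.058, -0.998, 0.021], [0.376, 0.002, -0.927]]
wrist_force: [-0.3, 0.6, 0.0]
grip_width: 0.442
grasp_force: 24.9
ROW [-0.17, -0.01, 0.4] [0.1, -0.1, 0.2] n>= 2
[ 599.68388439 -116.15036834   98.34547146]
```

```bash
python3 -m pendant '[-0.15,0,0.15,0,0,0,2,-0.15,0,0.15,0,0,0,2]'
python3 -m pendant '[0,0,0.15,0,0,0,2,0,0,0.15,0,0,0,2,0,0,0.15,0,0,0,2]'
python3 - <<'E'
from h import *
L=tool(180,22,SY);plan((onledge(SO,SY,-.5,75,21),L)); print(r.read_state()['wrist_force'])
E
```

```text
t: 15.95
tool_pos: [598.5, -116.1, 95.6]
eef_rot: [[0.925, 0.061, 0.374], [0.058, -0.998, 0.021], [0.375, 0.002, -0.927]]
wrist_force: [-0.4, -0.4, 1.5]
grip_width: 0.439
grasp_force: 24.9
t: 16.25
tool_pos: [599.2, -116.2, 95.1]
eef_rot: [[0.925, 0.062, 0.375], [0.058, -0.998, 0.021], [0.375, 0.002, -0.927]]
wrist_force: [-7.2, 0.8, 10.4]
grip_width: 0.444
grasp_force: 25.0
ROW [-0.0, -0.0, 0.11] [0.0, -0.0, 0.2] n>= 2
[-7.20257757  0.7695565  10.39095332]
```

```bash
python3 -m pendant '[0,0,0,0,0,0,6,0,0,0,0,0,0,6,0,0,0,0,0,0,6,0,0,0,0,0,0,6,0,0,-3,0,0,0,6,0,0,-8,0,0,0,6,0,0,-13,0,0,0,6,0,0,-16,0,0,0,6]'
cat > look.py <<'E'
import sys; from h import *
from bisc import bisc
def onrack(P,O,Y):
    F=frame(Y); Q=(P-O)@F
    m=(abs(Q[...,0])<45)&(abs(Q[...,1])<145)&(Q[...,2]>12)&(Q[...,2]<26)
    n,l,st,ce=cv2.connectedComponentsWithStats(m.astype(np.uint8))
    for k in range(1,n):
        if st[k,4]<80: continue
        q=Q[l==k]; c=(q.max(0)+q.min(0))/2
        pl=np.linalg.svd(q-q.mean(0))[2][2] if len(q)>3 else 0
        print(' on rack: u,v',c[:2].round(1),'size',np.ptp(q[:,:2],0).round(0),'h',np.percentile(q[:,2],[5,50,95]).round(1),'tilt',np.degrees(np.arccos(min(1,abs(pl[2])))).round(1))
E
python3 rk.py w6 small_1
python3 - <<'E'
from look import *
P=np.load('w6.npz')['P'];onrack(P,SO,SY); 
job((380.5,-272.5),23.3,SO,SY,-0.5,0)
E
```

```text
t: 17.05
tool_pos: [539.3, -119.8, 246.5]
eef_rot: [[0.924, 0.062, 0.377], [0.058, -0.998, 0.02], [0.378, 0.004, -0.926]]
wrist_force: [0.3, -1.1, 1.7]
grip_width: 0.646
grasp_force: 0.0
[ 540.2 -120.5  251.3] [[0.922, 0.062, 0.382], [0.059, -0.998, 0.017], [0.383, 0.007, -0.924]]
small_1 0.66 [277. 204.  46.  47.] rect [ 599.1 -116.2] [38.  40.7] 89.6 z5/50/95 [84.7 91.  96.6]
 on rack: u,v [-3.6 74.9] size [45. 41.] h [16.9 18.3 19.6] tilt 0.9
ROW [-22.14, 14.08, 9.21] [4.2, -22.2, -19.5] n>= 7
ROW [0.0, 0.0, 6.0] [0.0, 0.0, 0.0] n>= 3
ROW [0.0, 0.0, -16.0] [0.0, 0.0, 0.0] n>= 5
ROW [21.29, 0.46, 2.11] [-3.8, 21.8, 19.7] n>= 6
ROW [-0.0, -0.0, 7.0] [0.0, 0.0, 0.0] n>= 3
ROW [-0.0, 0.0, -10.0] [0.0, 0.0, 0.0] n>= 4
```

```bash
python3 -m pendant '[-22.1,14.1,4,4.2,-22.2,-19.5,6.5,-22.1,14.1,4,4.2,-22.2,-19.5,6.5,-22.1,14.1,4,4.2,-22.2,-19.5,6.5,-22.1,14.1,4,4.2,-22.2,-19.5,6.5,-22.1,14.1,4,4.2,-22.2,-19.5,6.5,-22.1,14.1,9.2,4.2,-22.2,-19.5,6.5,-22.1,14.1,9.2,4.2,-22.2,-19.5,6.5,-22.1,14.1,9.2,4.2,-22.2,-19.5,6.5]'
python3 - <<'E'
from h import *
job((380.5,-272.5),23.3,SO,SY,-0.5,0)
E
```

```text
t: 17.95
tool_pos: [376.2, -269.4, 72.2]
eef_rot: [[0.918, 0.396, -0.013], [0.396, -0.918, 0.007], [-0.009, -0.012, -1.0]]
wrist_force: [0.1, -0.3, 0.8]
grip_width: 0.697
grasp_force: 0.0
ROW [0.26, 0.44, -0.79] [-0.7, 0.5, 0.0] n>= 2
ROW [0.0, 0.0, 6.0] [0.0, 0.0, 0.0] n>= 3
ROW [0.0, 0.0, -16.0] [0.0, 0.0, 0.0] n>= 5
ROW [21.29, 0.46, 2.11] [-3.8, 21.8, 19.7] n>= 6
ROW [-0.0, -0.0, 7.0] [0.0, 0.0, 0.0] n>= 3
ROW [-0.0, 0.0, -10.0] [0.0, 0.0, 0.0] n>= 4
```

```bash
python3 -m pendant '[0.2,0.3,2,-0.5,0.4,0,6.5,0.2,0.3,5,-0.5,0.4,0,6.5,0.2,0.3,5,-0.5,0.4,0,6.5,0.2,0.3,5,-0.5,0.4,0,2,0.2,0.3,5,-0.5,0.4,0,2,0.2,0.3,5,-0.5,0.4,0,2,0.2,0.3,5,-0.5,0.4,0,2,0.2,0.3,5,-0.5,0.4,0,2]'
python3 -m pendant '[0,0,-2,0,0,0,2,0,0,-7,0,0,0,2,0,0,-12,0,0,0,2,0,0,-16,0,0,0,2,0,0,-16,0,0,0,2]'
python3 -m pendant '[21.2,0.5,2.1,-3.8,21.8,19.7,2,21.2,0.5,2.1,-3.8,21.8,19.7,2,21.2,0.5,2.1,-3.8,21.8,19.7,2,21.2,0.5,2.1,-3.8,21.8,19.7,2,21.2,0.5,2.1,-3.8,21.8,19.7,2,21.2,0.5,2.1,-3.8,21.8,19.7,2,21.2,0.5,2.1,-3.8,21.8,19.7,2,21.2,0.5,2.1,-3.8,21.8,19.7,2]'
python3 - <<'E'
from h import *
L=tool(180,22,SY);plan((onledge(SO,SY,-.5,0,26),L))
E
```

```text
t: 18.75
tool_pos: [381.4, -273.5, 26.0]
eef_rot: [[0.918, 0.396, 0.003], [0.396, -0.918, -0.004], [0.001, 0.005, -1.0]]
wrist_force: [-0.7, 1.8, 7.8]
grip_width: 0.442
grasp_force: 25.0
t: 19.25
tool_pos: [383.2, -275.1, 192.1]
eef_rot: [[0.918, 0.396, 0.01], [0.396, -0.918, -0.01], [0.005, 0.013, -1.0]]
wrist_force: [0.9, -0.6, -0.5]
grip_width: 0.441
grasp_force: 25.0
t: 20.05
tool_pos: [576.1, -193.7, 163.6]
eef_rot: [[0.925, 0.059, 0.375], [0.056, -0.998, 0.02], [0.375, 0.002, -0.927]]
wrist_force: [-0.5, -0.7, 0.4]
grip_width: 0.439
grasp_force: 25.0
ROW [-0.02, -0.12, 7.0] [0.1, -0.0, 0.1] n>= 3
```

```bash
python3 -m pendant '[0,-0.1,4,0,0,0,2,0,-0.1,6.7,0,0,0,2,0,-0.1,6.7,0,0,0,2,0,-0.1,6.7,0,0,0,2]'
python3 -m pendant '[0,0,0.15,0,0,0,2,0,0,0.15,0,0,0,2]'
python3 -m pendant '[0,0,0.15,0,0,0,2,0,0,0.15,0,0,0,2]'
python3 - <<'E'
from h import *
L=tool(180,22,SY);plan((onledge(SO,SY,-.5,0,21),L))
E
```

```text
t: 20.45
tool_pos: [601.1, -191.1, 101.4]
eef_rot: [[0.926, 0.059, 0.374], [0.055, -0.998, 0.021], [0.375, 0.001, -0.927]]
wrist_force: [1.4, 0.1, 0.4]
grip_width: 0.441
grasp_force: 24.9
t: 20.65
tool_pos: [603.0, -191.4, 101.9]
eef_rot: [[0.924, 0.059, 0.377], [0.056, -0.998, 0.02], [0.378, 0.003, -0.926]]
wrist_force: [0.1, 0.7, -0.3]
grip_width: 0.441
grasp_force: 24.9
t: 20.85
tool_pos: [603.1, -190.8, 99.2]
eef_rot: [[0.925, 0.059, 0.376], [0.056, -0.998, 0.02], [0.376, 0.002, -0.926]]
wrist_force: [0.6, -0.1, 0.3]
grip_width: 0.443
grasp_force: 24.9
ROW [-0.12, 0.03, 0.52] [0.1, -0.1, 0.1] n>= 2
```

```bash
python3 -m pendant '[-0.1,0,0.15,0,0,0,2,-0.1,0,0.15,0,0,0,2]'
python3 -m pendant '[0,0,0.15,0,0,0,2,0,0,0.15,0,0,0,2]'
python3 - <<'E'
from h import *
L=tool(180,22,SY);plan((onledge(SO,SY,-.5,0,21),L))
E
```

```text
t: 21.05
tool_pos: [602.4, -190.4, 96.5]
eef_rot: [[0.925, 0.06, 0.375], [0.056, -0.998, 0.021], [0.375, 0.001, -0.927]]
wrist_force: [-0.6, 0.1, 0.2]
grip_width: 0.445
grasp_force: 24.9
t: 21.25
tool_pos: [603.2, -190.5, 95.3]
eef_rot: [[0.925, 0.06, 0.375], [0.056, -0.998, 0.021], [0.376, 0.001, -0.927]]
wrist_force: [0.7, -0.7, -0.7]
grip_width: 0.439
grasp_force: 25.0
ROW [0.02, 0.06, 0.15] [0.1, -0.1, 0.1] n>= 2
```

```bash
python3 -m pendant '[0,0,0.15,0,0,0,2,0,0,0.15,0,0,0,2,0,0,0.15,0,0,0,2]'
python3 -m pendant '[0,0,0,0,0,0,2,0,0,0,0,0,0,2]'
```

```text
t: 21.55
tool_pos: [604.1, -190.6, 94.6]
eef_rot: [[0.925, 0.059, 0.376], [0.056, -0.998, 0.021], [0.376, 0.002, -0.926]]
wrist_force: [-2.4, 1.2, 3.4]
grip_width: 0.445
grasp_force: 25.0
t: 21.75
tool_pos: [604.1, -190.6, 94.6]
eef_rot: [[0.925, 0.059, 0.376], [0.056, -0.998, 0.021], [0.376, 0.002, -0.926]]
wrist_force: [-1.3, 0.9, 5.7]
grip_width: 0.443
grasp_force: 25.0
```

```bash
python3 -m pendant '[0,0,0,0,0,0,6,0,0,0,0,0,0,6,0,0,0,0,0,0,6,0,0,0,0,0,0,6,0,0,-3,0,0,0,6,0,0,-8,0,0,0,6,0,0,-13,0,0,0,6,0,0,-16,0,0,0,6]'
python3 -m pendant '[-8,-8,0,0,-22,0,6.5,-8,-8,0,0,-22,0,6.5,-8,-8,0,0,-22,0,6.5,-8,-16,0,0,-22,0,6.5,-8,-20,0,0,-22,0,6.5,-8,-20,0,0,-22,0,6.5,-8,-20,0,0,-22,0,6.5]'
python3 rk.py w7 small_1 large_1
python3 - <<'E'
from look import *
P=np.load('w7.npz')['P'];onrack(P,SO,SY)
c,y=bisc(P,(414,93)); bisc(P,(489,8))
job(c,y,SO,SY,-0.5,-75)
E
```

```text
t: 22.55
tool_pos: [543.8, -194.4, 246.6]
eef_rot: [[0.924, 0.059, 0.379], [0.056, -0.998, 0.019], [0.379, 0.004, -0.925]]
wrist_force: [0.0, -0.6, 0.4]
grip_width: 0.646
grasp_force: 0.0
t: 23.25
tool_pos: [457.6, 3.9, 211.8]
eef_rot: [[0.998, 0.063, 0.001], [0.063, -0.998, -0.001], [0.001, 0.001, -1.0]]
wrist_force: [-0.0, -0.3, -0.2]
grip_width: 0.7
grasp_force: 0.0
[457.7   2.4 211.9] [[0.998, 0.062, 0.001], [0.062, -0.998, -0.002], [0.001, 0.002, -1.0]]
small_1 0.89 [530.  35.  57.  66.] rect [ 603.3 -182. ] [43.  29.4] 29.6 z5/50/95 [78.9 89.5 96.4]
small_1 0.85 [447.  37.  69.  65.] rect [ 598.  -114.1] [45.7 39.4] 59.3 z5/50/95 [82.8 90.2 96.5]
small_1 0.79 [192. 227.  44.  40.] rect [414.8  93.8] [40.3 39.5] 35.3 z5/50/95 [12.9 17.8 19.1]
large_1 0.72 [273. 163.  59.  61.] rect [488.2   8.8] [60.7 54.7] 54.5 z5/50/95 [16.7 18.  19.3]
 on rack: u,v [-1.9  3.9] size [44. 37.] h [14.  18.3 19.7] tilt 3.6
 on rack: u,v [-3.9 75.4] size [45. 42.] h [15.9 18.4 19.7] tilt 1.5
biscuit c [412.9  94.4] rad 22.7 amp 1.17 tip -19.8 grasp yaw -19.8 n 1145
biscuit c [487.9   8.7] rad 31.6 amp 1.77 tip -7.2 grasp yaw -7.2 n 2444
ROW [-3.95, -9.64, 13.16] [0.1, -0.1, 23.3] n>= 5
ROW [0.0, 0.0, 6.0] [0.0, 0.0, 0.0] n>= 3
ROW [0.0, 0.0, -16.0] [0.0, 0.0, 0.0] n>= 5
ROW [28.2, 28.29, 2.11] [4.4, 21.7, -22.9] n>= 10
ROW [-0.0, 0.0, 7.0] [0.0, 0.0, 0.0] n>= 3
ROW [-0.0, 0.0, -10.0] [0.0, 0.0, 0.0] n>= 4
```

```bash
python3 -m pendant '[-3.9,-9.6,9,0,0,23.3,6.5,-3.9,-9.6,9,0,0,23.3,6.5,-3.9,-9.6,13.1,0,0,23.3,6.5,-3.9,-9.6,13.1,0,0,23.3,6.5,-3.9,-9.6,13.1,0,0,23.3,6.5,-3.9,-9.6,13.1,0,0,23.3,6.5]'
python3 -m pendant '[0,0,3,0,0,0,6.5,0,0,6,0,0,0,6.5,0,0,6,0,0,0,6.5,0,0,6,0,0,0,2,0,0,6,0,0,0,2,0,0,6,0,0,0,2,0,0,6,0,0,0,2,0,0,6,0,0,0,2]'
python3 -m pendant '[0,0,-2,0,0,0,2,0,0,-7,0,0,0,2,0,0,-12,0,0,0,2,0,0,-16,0,0,0,2,0,0,-16,0,0,0,2]'
python3 -m pendant '[16,22,0,0,0,-20,2,16,22,0,0,0,-20,2,16,22,0,0,0,-20,2,16,22,0,0,0,-20,2,16,22,0,0,0,-20,2,16,22,0,0,0,-20,2,16,22,0,0,0,-20,2]'
python3 - <<'E'
from h import *
L=tool(180,22,SY);plan((onledge(SO,SY,-.5,-75,91),L))
E
```

```text
t: 24.0
tool_pos: [413.9, 93.7, 81.3]
eef_rot: [[0.94, -0.341, 0.001], [-0.341, -0.94, -0.002], [0.002, 0.001, -1.0]]
wrist_force: [0.3, 0.0, 0.7]
grip_width: 0.702
grasp_force: 0.0
t: 24.8
tool_pos: [415.0, 94.6, 22.5]
eef_rot: [[0.94, -0.34, 0.004], [-0.34, -0.94, -0.001], [0.005, -0.0, -1.0]]
wrist_force: [-0.3, -1.1, 7.9]
grip_width: 0.448
grasp_force: 24.9
t: 25.3
tool_pos: [417.2, 95.3, 188.2]
eef_rot: [[0.94, -0.34, 0.013], [-0.34, -0.94, -0.0], [0.013, -0.004, -1.0]]
wrist_force: [1.3, 0.5, 0.4]
grip_width: 0.444
grasp_force: 24.9
t: 26.0
tool_pos: [489.1, -170.7, 180.8]
eef_rot: [[1.0, -0.002, 0.001], [-0.002, -1.0, -0.003], [0.001, 0.003, -1.0]]
wrist_force: [-0.3, 0.8, 0.0]
grip_width: 0.444
grasp_force: 24.9
ROW [9.33, 9.64, 2.23] [0.8, 21.9, -3.4] n>= 4
```

```bash
python3 -m pendant '[9.3,9.6,2.2,0.8,21.9,-3.4,2,9.3,9.6,2.2,0.8,21.9,-3.4,2,9.3,9.6,2.2,0.8,21.9,-3.4,2,9.3,9.6,2.2,0.8,21.9,-3.4,2,9.3,9.6,2.2,0.8,21.9,-3.4,2,9.3,9.6,2.2,0.8,21.9,-3.4,2]'
python3 - <<'E'
from h import *
L=tool(180,22,SY);plan((onledge(SO,SY,-.5,-75,23),L))
E
```

```text
t: 26.6
tool_pos: [581.9, -261.1, 159.6]
eef_rot: [[0.926, 0.063, 0.372], [0.058, -0.998, 0.025], [0.373, -0.001, -0.928]]
wrist_force: [-0.2, -0.1, 0.1]
grip_width: 0.446
grasp_force: 24.9
ROW [-0.03, 0.65, 6.86] [-0.2, 0.1, 0.2] n>= 3
```

```bash
python3 -m pendant '[0,0.5,4,0,0,0,2,0,0.5,6.8,0,0,0,2,0,0.5,6.8,0,0,0,2,0,0.5,6.8,0,0,0,2,0,0.5,6.8,0,0,0,2]'
python3 -m pendant '[0,0,0.1,0,0,0,2,0,0,0.1,0,0,0,2,0,0,0.1,0,0,0,2]'
python3 - <<'E'
from h import *
L=tool(180,22,SY);plan((onledge(SO,SY,-.5,-75,22),L))
E
```

```text
t: 27.1
tool_pos: [608.3, -265.2, 97.8]
eef_rot: [[0.925, 0.064, 0.374], [0.059, -0.998, 0.024], [0.375, -0.0, -0.927]]
wrist_force: [-0.2, 0.1, 0.2]
grip_width: 0.446
grasp_force: 25.0
t: 27.4
tool_pos: [608.2, -265.9, 96.2]
eef_rot: [[0.925, 0.062, 0.374], [0.058, -0.998, 0.024], [0.375, -0.0, -0.927]]
wrist_force: [-0.4, -0.6, -0.7]
grip_width: 0.441
grasp_force: 25.0
ROW [-0.07, 0.0, 0.11] [-0.1, -0.0, 0.2] n>= 2
```

```bash
python3 -m pendant '[-0.07,0,0.15,0,0,0,2,-0.07,0,0.15,0,0,0,2,-0.07,0,0.15,0,0,0,2]'
python3 -m pendant '[0,0,0.1,0,0,0,2,0,0,0.1,0,0,0,2]'
```

```text
t: 27.7
tool_pos: [607.9, -265.7, 93.6]
eef_rot: [[0.926, 0.062, 0.373], [0.057, -0.998, 0.024], [0.374, -0.001, -0.927]]
wrist_force: [0.6, -0.0, -0.1]
grip_width: 0.447
grasp_force: 25.0
t: 27.9
tool_pos: [608.3, -265.6, 92.7]
eef_rot: [[0.926, 0.062, 0.373], [0.057, -0.998, 0.024], [0.374, -0.001, -0.927]]
wrist_force: [-0.4, -0.6, -0.4]
grip_width: 0.445
grasp_force: 25.0
```

```bash
python3 -m pendant '[0,0,0.1,0,0,0,2,0,0,0.1,0,0,0,2,0,0,0.1,0,0,0,2]'
python3 - <<'E'
from h import *
L=tool(180,22,SY);plan((onledge(SO,SY,-.5,-75,20),L))
C=cal('wrist'); im,d=r.capture('wrist'); P=cloud('wrist',d,C); cv2.imwrite('pics/w8.png',im)
from look import onrack; onrack(P,SO,SY)
E
```

```text
t: 28.2
tool_pos: [608.8, -265.6, 91.9]
eef_rot: [[0.926, 0.062, 0.373], [0.058, -0.998, 0.024], [0.374, -0.001, -0.927]]
wrist_force: [0.2, 0.1, -0.3]
grip_width: 0.445
grasp_force: 25.0
ROW [0.04, 0.02, -0.11] [-0.1, 0.0, 0.2] n>= 2
 on rack: u,v [12.   0.2] size [21. 42.] h [14.  18.1 19.2] tilt 5.4
 on rack: u,v [  2.4 -74.6] size [34. 70.] h [14.5 20.9 22.9] tilt 1.3
 on rack: u,v [-3.2 58.1] size [30. 11.] h [12.8 17.4 19. ] tilt 38.2
```

View pics/w8.png

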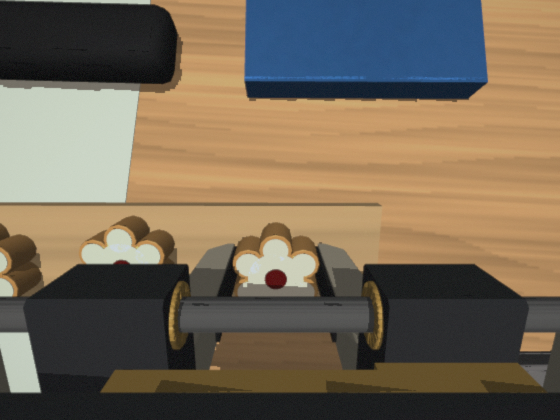

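```bash
python3 -m pendant '[0,0,0.12,0,0,0,2,0,0,0.12,0,0,0,2]'
python3 -m pendant '[0,0,0,0,0,0,5.5,0,0,0,0,0,0,5.5,0,0,0,0,0,0,5.5,0,0,-3,0,0,0,5.5,0,0,-8,0,0,0,6,0,0,-13,0,0,0,6,0,0,-16,0,0,0,6]'
python3 -m pendant '[-5,-9,0,0,0,0,6,-5,-9,0,0,0,0,6,-5,-9,0,0,0,0,6,-5,-9,0,0,0,0,6]'
python3 rk.py w9
python3 - <<'E'
from look import *
P=np.load('w9.npz')['P'];onrack(P,SO,SY)
E
```

```text
t: 28.45
tool_pos: [609.4, -265.7, 91.0]
eef_rot: [[0.925, 0.062, 0.374], [0.058, -0.998, 0.024], [0.375, -0.001, -0.927]]
wrist_force: [-0.1, 0.2, 1.3]
grip_width: 0.449
grasp_force: 25.0
t: 29.15
tool_pos: [549.5, -270.3, 243.8]
eef_rot: [[0.924, 0.062, 0.377], [0.058, -0.998, 0.021], [0.377, 0.002, -0.926]]
wrist_force: [1.0, -1.3, 0.5]
grip_width: 0.646
grasp_force: 0.0
t: 29.55
tool_pos: [497.0, -181.5, 220.3]
eef_rot: [[0.925, 0.064, 0.374], [0.059, -0.998, 0.024], [0.375, -0.001, -0.927]]
wrist_force: [0.6, -0.2, 0.5]
grip_width: 0.646
grasp_force: 0.0
[ 498.  -182.7  221.4] [[0.925, 0.063, 0.375], [0.058, -0.998, 0.023], [0.376, 0.0, -0.927]]
 on rack: u,v [-0.8 -0.1] size [45. 41.] h [17.  18.3 19.5] tilt 0.1
 on rack: u,v [-3.8 74.7] size [45. 42.] h [16.9 18.3 19.6] tilt 0.8
 on rack: u,v [ -3.7 -74.7] size [44. 42.] h [16.5 18.2 19.5] tilt 1.0
```

Run:
```python
from h import *
G=tool(180-7.2)
plan(([486,8.5,130],G),([488,8.5,20],G))
```

```text
ROW [-3.42, -19.16, 8.46] [-2.1, -22.0, 10.7] n>= 6
ROW [0.2, -0.03, 11.0] [0.0, 0.0, 0.0] n>= 4
```

```bash
python3 -m pendant '[-3.4,-19.2,2,-2.1,-22,10.7,8.2,-3.4,-19.2,2,-2.1,-22,10.7,8.2,-3.4,-19.2,2,-2.1,-22,10.7,8.2,-3.4,-19.2,8.4,-2.1,-22,10.7,8.2,-3.4,-19.2,8.4,-2.1,-22,10.7,8.2,-3.4,-19.2,8.4,-2.1,-22,10.7,8.2,-3.4,-19.2,8.4,-2.1,-22,10.7,8.2]'
python3 rk.py w10 large_1
python3 - <<'E'
from look import *
P=np.load('w10.npz')['P'];c,y=bisc(P,(488,8.5)); job(c,y,DO,DY,-1,-60)
E
```

```text
t: 30.3
tool_pos: [486.3, 9.0, 129.9]
eef_rot: [[0.992, -0.125, -0.003], [-0.125, -0.992, 0.0], [-0.003, -0.0, -1.0]]
wrist_force: [0.4, -0.3, 0.1]
grip_width: 0.883
grasp_force: 0.0
[486.9   8.3 131.1] [[0.992, -0.126, -0.0], [-0.126, -0.992, 0.0], [-0.0, -0.0, -1.0]]
large_1 0.82 [277. 207.  73.  81.] rect [488.7   8.3] [61.4 56.1] 53.1 z5/50/95 [16.6 17.9 19.1]
biscuit c [488.1   8.7] rad 31.7 amp 1.79 tip -7.3 grasp yaw -7.3 n 3835
ROW [0.08, -0.08, 5.18] [-0.0, -0.1, -0.0] n>= 3
ROW [0.0, 0.0, 6.0] [0.0, 0.0, 0.0] n>= 3
ROW [0.0, 0.0, -16.0] [0.0, 0.0, 0.0] n>= 5
ROW [6.81, -13.54, 2.13] [0.3, 22.0, -1.8] n>= 5
ROW [0.0, 0.0, 7.0] [0.0, 0.0, 0.0] n>= 3
ROW [0.0, -0.0, -10.0] [0.0, 0.0, 0.0] n>= 4
```

```bash
python3 -m pendant '[0.1,-0.1,4,0,0,0,8.2,0.1,-0.1,8,0,0,0,8.2,0.1,-0.1,11,0,0,0,8.2,0.1,-0.1,11,0,0,0,8.2,0.1,-0.1,11,0,0,0,8.2,0.1,-0.1,11,0,0,0,3,0.1,-0.1,11,0,0,0,3,0.1,-0.1,11,0,0,0,3]' 30
python3 -m pendant '[0,0,0,0,0,0,3,0,0,0,0,0,0,3,0,0,0,0,0,0,3,0,0,-4,0,0,0,3,0,0,-9,0,0,0,3,0,0,-14,0,0,0,3,0,0,-16,0,0,0,3]'
python3 -m pendant '[6.8,-13.5,2.1,0.3,22,-1.8,3,6.8,-13.5,2.1,0.3,22,-1.8,3,6.8,-13.5,2.1,0.3,22,-1.8,3,6.8,-13.5,2.1,0.3,22,-1.8,3,6.8,-13.5,2.1,0.3,22,-1.8,3,6.8,-13.5,2.1,0.3,22,-1.8,3]'
python3 - <<'E'
from h import *
L=tool(180,22,DY);plan((onledge(DO,DY,-1,-60,25),L))
C=cal('wrist'); im,d=r.capture('wrist'); P=cloud('wrist',d,C)
s=r.read_state();E=np.array(s['eef_rot']);Q=(P-np.array(s['tool_pos']))@E
m=(abs(Q[...,0])<35)&(abs(Q[...,1])<24)&(abs(Q[...,2])<40)&(d>0)
print('top of biscuit rel TCP z(tool)',np.percentile(Q[m][:,2],[5,50,95]),m.sum())
E
```

```text
t: 31.2
tool_pos: [487.1, 9.8, 21.0]
eef_rot: [[0.992, -0.127, -0.0], [-0.127, -0.992, 0.0], [-0.0, -0.0, -1.0]]
wrist_force: [0.9, 0.3, -0.1]
grip_width: 0.676
grasp_force: 0.0
t: 31.9
tool_pos: [488.9, 10.1, 185.6]
eef_rot: [[0.992, -0.126, 0.005], [-0.126, -0.992, 0.0], [0.005, -0.001, -1.0]]
wrist_force: [0.8, 0.9, -0.4]
grip_width: 0.611
grasp_force: 29.9
t: 32.5
tool_pos: [570.9, 134.8, 158.9]
eef_rot: [[0.924, -0.095, 0.37], [-0.088, -0.995, -0.036], [0.372, 0.001, -0.928]]
wrist_force: [0.0, 0.3, -0.2]
grip_width: 0.608
grasp_force: 29.9
ROW [0.19, 0.03, 6.69] [0.0, 0.2, 0.1] n>= 3
top of biscuit rel TCP z(tool) [1.45838466 2.51746074 9.39443435] 8341
```

```bash
python3 -m pendant '[0.1,0,4,0,0,0,3,0.1,0,6.7,0,0,0,3,0.1,0,6.7,0,0,0,3,0.1,0,6.7,0,0,0,3,0.1,0,6.7,0,0,0,3]'
python3 -m pendant '[0,0,0.15,0,0,0,3,0,0,0.15,0,0,0,3,0,0,0.15,0,0,0,3]'
python3 - <<'E'
from h import *
L=tool(180,22,DY);plan((onledge(DO,DY,-1,-60,21),L))
E
```

```text
t: 33.05
tool_pos: [597.8, 132.4, 99.2]
eef_rot: [[0.923, -0.096, 0.373], [-0.089, -0.995, -0.036], [0.375, -0.0, -0.927]]
wrist_force: [0.0, -0.6, -1.6]
grip_width: 0.611
grasp_force: 30.0
t: 33.35
tool_pos: [597.8, 133.0, 96.7]
eef_rot: [[0.923, -0.095, 0.372], [-0.088, -0.996, -0.036], [0.374, 0.0, -0.927]]
wrist_force: [-0.7, -0.5, 0.0]
grip_width: 0.61
grasp_force: 30.0
ROW [0.01, 0.1, 0.32] [-0.0, 0.0, 0.1] n>= 2
```

```bash
python3 -m pendant '[0,0,0.15,0,0,0,3,0,0,0.25,0,0,0,3,0,0,0.25,0,0,0,3,0,0,0.25,0,0,0,3]'
python3 - <<'E'
from h import *
L=tool(180,22,DY);plan((onledge(DO,DY,-1,-60,21),L))
E
```

```text
t: 33.75
tool_pos: [598.4, 132.7, 93.4]
eef_rot: [[0.924, -0.095, 0.371], [-0.088, -0.995, -0.036], [0.373, 0.001, -0.928]]
wrist_force: [-0.1, 0.3, -0.1]
grip_width: 0.614
grasp_force: 30.0
ROW [0.07, 0.08, -0.01] [0.0, 0.1, 0.1] n>= 2
```

```bash
python3 -m pendant '[0,0,0.15,0,0,0,3,0,0,0.15,0,0,0,3,0,0,0.15,0,0,0,3]'
python3 -m pendant '[0,0,0.1,0,0,0,3,0,0,0.1,0,0,0,3]'
```

```text
t: 34.05
tool_pos: [599.1, 132.7, 92.3]
eef_rot: [[0.924, -0.095, 0.372], [-0.088, -0.995, -0.036], [0.373, 0.0, -0.928]]
wrist_force: [-0.3, -0.7, 1.7]
grip_width: 0.613
grasp_force: 30.0
t: 34.25
tool_pos: [599.3, 132.7, 92.1]
eef_rot: [[0.924, -0.095, 0.371], [-0.088, -0.995, -0.036], [0.373, 0.001, -0.928]]
wrist_force: [-10.2, 0.3, 11.8]
grip_width: 0.613
grasp_force: 29.8
```

```bash
python3 -m pendant '[0,0,0,0,0,0,7.5,0,0,0,0,0,0,7.5,0,0,0,0,0,0,7.5,0,0,0,0,0,0,7.5,0,0,-3,0,0,0,7.5,0,0,-8,0,0,0,8,0,0,-13,0,0,0,8,0,0,-16,0,0,0,8]'
python3 -m pendant '[-6,-3,0,0,0,0,8.2,-6,-3,0,0,0,0,8.2,-6,-3,0,0,0,0,8.2]'
python3 rk.py w11 large_1
python3 - <<'E'
from look import *
P=np.load('w11.npz')['P'];onrack(P,DO,DY); print(r.read_state()['qpos'].round(2) if hasattr(r.read_state()['qpos'],'round') else r.read_state()['qpos'])
plan(([395,290,150],tool(180)))
E
```

```text
t: 35.05
tool_pos: [540.2, 138.7, 244.0]
eef_rot: [[0.922, -0.095, 0.375], [-0.088, -0.996, -0.035], [0.377, -0.001, -0.926]]
wrist_force: [1.2, 0.5, 0.1]
grip_width: 0.859
grasp_force: 0.0
t: 35.35
tool_pos: [485.6, 174.5, 216.2]
eef_rot: [[0.924, -0.093, 0.37], [-0.086, -0.996, -0.035], [0.372, 0.001, -0.928]]
wrist_force: [-0.1, -0.7, 1.2]
grip_width: 0.88
grasp_force: 0.0
[486.8 174.  217. ] [[0.924, -0.093, 0.371], [-0.086, -0.996, -0.035], [0.373, 0.001, -0.928]]
large_1 0.88 [310. 129.  66.  71.] rect [601.1 132.4] [57.9 51.6] 59.0 z5/50/95 [ 83.2  92.  100.1]
large_1 0.69 [173. 367.  58.  55.] rect [383.6 291.8] [45.7 58.5] 58.9 z5/50/95 [11.4 17.9 19.3]
 on rack: u,v [  0.2 -59.4] size [63. 58.] h [16.9 18.2 19.4] tilt 0.1
[ 0.36 -0.42  2.07 -0.18  1.15  2.07]
ROW [-12.08, -10.72, 2.4] [1.1, -21.9, -5.3] n>= 5
```

```bash
python3 -m pendant '[-12,-10.7,2.4,1.1,-21.9,-5.3,8.2,-12,-10.7,2.4,1.1,-21.9,-5.3,8.2,-12,-10.7,2.4,1.1,-21.9,-5.3,8.2,-12,-10.7,2.4,1.1,-21.9,-5.3,8.2,-12,-10.7,2.4,1.1,-21.9,-5.3,8.2,-12,-10.7,2.4,1.1,-21.9,-5.3,8.2]'
python3 rk.py w12 large_1
python3 - <<'E'
from look import *
P=np.load('w12.npz')['P'];c,y=bisc(P,(386,292)); print(np.round(r.read_state()['qpos'],2)); job(c,y,DO,DY,-1,60)
E
```

```text
t: 36.05
tool_pos: [396.8, 289.0, 150.8]
eef_rot: [[1.0, -0.001, 0.002], [-0.001, -1.0, 0.001], [0.002, -0.001, -1.0]]
wrist_force: [-0.1, 0.1, 0.4]
grip_width: 0.887
grasp_force: 0.0
[397.  289.  151.3] [[1.0, -0.002, 0.003], [-0.002, -1.0, 0.001], [0.003, -0.001, -1.0]]
large_1 0.79 [268. 222.  71.  68.] rect [384.5 297.2] [55.4 62.1] 60.5 z5/50/95 [16.5 17.9 19.1]
biscuit c [383.7 297.3] rad 31.8 amp 1.72 tip 29.4 grasp yaw 29.4 n 3230
[ 0.52 -0.11  1.89 -0.    1.36  2.1 ]
ROW [-1.35, -0.81, 7.15] [-0.0, -0.2, -29.5] n>= 5
ROW [0.0, 0.0, 6.0] [0.0, 0.0, 0.0] n>= 3
ROW [0.0, 0.0, -16.0] [0.0, 0.0, 0.0] n>= 5
ROW [15.34, 13.64, 2.13] [-6.7, 21.3, 34.5] n>= 6
ROW [0.0, -0.0, 7.0] [0.0, 0.0, 0.0] n>= 3
ROW [0.0, -0.0, -10.0] [0.0, 0.0, 0.0] n>= 4
```

```bash
python3 -m pendant '[-1.3,-0.8,4,0,0,-29.5,8.2,-1.3,-0.8,4,0,0,-29.5,8.2,-1.3,-0.8,7,0,0,-29.5,8.2,-1.3,-0.8,7,0,0,-29.5,8.2,-1.3,-0.8,7.1,0,0,-29.5,8.2,-1.3,-0.8,7.1,0,0,-29.5,8.2,-1.3,-0.8,7.1,0,0,-29.5,8.2]'
python3 -m pendant '[0,0,3,0,0,0,8.2,0,0,6,0,0,0,8.2,0,0,6,0,0,0,8.2,0,0,6,0,0,0,8.2,0,0,6,0,0,0,3,0,0,6,0,0,0,3,0,0,6,0,0,0,3,0,0,6,0,0,0,3]'
python3 -m pendant '[0,0,0,0,0,0,3,0,0,0,0,0,0,3,0,0,-3,0,0,0,3,0,0,-8,0,0,0,3,0,0,-13,0,0,0,3,0,0,-16,0,0,0,3,0,0,-16,0,0,0,3]'
python3 -m pendant '[15.3,13.6,2.1,-6.7,21.3,34.5,3,15.3,13.6,2.1,-6.7,21.3,34.5,3,15.3,13.6,2.1,-6.7,21.3,34.5,3,15.3,13.6,2.1,-6.7,21.3,34.5,3,15.3,13.6,2.1,-6.7,21.3,34.5,3,15.3,13.6,2.1,-6.7,21.3,34.5,3,15.3,13.6,2.1,-6.7,21.3,34.5,3]'
python3 - <<'E'
from h import *
L=tool(180,22,DY);plan((onledge(DO,DY,-1,60,25),L))
s=r.read_state();E=np.array(s['eef_rot']);T=np.array(s['tool_pos'])
C=cal('wrist'); im,d=r.capture('wrist'); P=cloud('wrist',d,C);Q=(P-T)@E
m=(abs(Q[...,0])<35)&(abs(Q[...,1])<24)&(abs(Q[...,2])<40)&(d>0)
print('top of biscuit rel TCP z(tool)',np.percentile(Q[m][:,2],[5,50,95]),m.sum())
E
```

```text
t: 36.85
tool_pos: [383.7, 297.9, 80.5]
eef_rot: [[0.872, 0.489, 0.002], [0.489, -0.872, 0.002], [0.003, -0.001, -1.0]]
wrist_force: [0.3, -0.2, 0.1]
grip_width: 0.881
grasp_force: 0.0
t: 37.65
tool_pos: [382.8, 297.9, 19.5]
eef_rot: [[0.871, 0.491, 0.0], [0.491, -0.871, 0.001], [0.001, -0.001, -1.0]]
wrist_force: [-0.7, -1.0, 1.2]
grip_width: 0.613
grasp_force: 29.6
t: 38.35
tool_pos: [385.4, 299.5, 185.0]
eef_rot: [[0.871, 0.491, 0.008], [0.491, -0.871, 0.006], [0.01, -0.001, -1.0]]
wrist_force: [0.7, -0.1, -0.8]
grip_width: 0.61
grasp_force: 29.5
t: 39.05
tool_pos: [581.2, 254.5, 156.5]
eef_rot: [[0.925, -0.092, 0.369], [-0.085, -0.996, -0.035], [0.371, 0.001, -0.929]]
wrist_force: [0.0, 0.4, 0.6]
grip_width: 0.608
grasp_force: 29.6
ROW [0.4, 0.05, 6.51] [-0.0, 0.2, 0.2] n>= 3
top of biscuit rel TCP z(tool) [0.10954021 1.20270982 8.32597102] 8192
```

```bash
python3 -m pendant '[0.3,0,4,0,0,0,3,0.3,0,6.6,0,0,0,3,0.3,0,6.8,0,0,0,3,0.3,0,6.8,0,0,0,3,0.3,0,6.8,0,0,0,3]'
python3 -m pendant '[0,0,0.1,0,0,0,3,0,0,0.1,0,0,0,3]'
python3 - <<'E'
from h import *
L=tool(180,22,DY);plan((onledge(DO,DY,-1,60,19),L))
E
```

```text
t: 39.6
tool_pos: [611.4, 252.4, 98.3]
eef_rot: [[0.922, -0.095, 0.374], [-0.089, -0.995, -0.034], [0.376, -0.002, -0.927]]
wrist_force: [0.3, 0.8, 0.1]
grip_width: 0.607
grasp_force: 29.6
t: 39.8
tool_pos: [611.7, 252.3, 96.9]
eef_rot: [[0.922, -0.095, 0.374], [-0.089, -0.995, -0.034], [0.376, -0.002, -0.927]]
wrist_force: [-0.7, 0.6, -0.9]
grip_width: 0.607
grasp_force: 29.6
ROW [-0.23, 0.11, 0.44] [-0.1, -0.1, -0.0] n>= 2
```

```bash
python3 -m pendant '[-0.15,0.1,0.15,0,0,0,3,-0.15,0.1,0.3,0,0,0,3,-0.15,0.1,0.3,0,0,0,3,-0.15,0.1,0.3,0,0,0,3]'
python3 -m pendant '[0,0,0.1,0,0,0,3,0,0,0.1,0,0,0,3]'
python3 - <<'E'
from h import *
L=tool(180,22,DY);plan((onledge(DO,DY,-1,60,19),L))
E
```

```text
t: 40.2
tool_pos: [610.7, 250.8, 92.2]
eef_rot: [[0.923, -0.096, 0.373], [-0.089, -0.995, -0.035], [0.374, -0.001, -0.927]]
wrist_force: [-3.8, -0.9, 4.8]
grip_width: 0.611
grasp_force: 29.5
t: 40.4
tool_pos: [610.8, 250.9, 92.1]
eef_rot: [[0.923, -0.096, 0.372], [-0.089, -0.995, -0.035], [0.374, -0.001, -0.928]]
wrist_force: [-13.3, -1.9, 15.5]
grip_width: 0.61
grasp_force: 29.3
ROW [0.02, -0.04, 0.02] [-0.0, 0.1, -0.0] n>= 2
```

```bash
python3 -m pendant '[0,0,0,0,0,0,7.5,0,0,0,0,0,0,7.5,0,0,0,0,0,0,7.5,0,0,0,0,0,0,7.5,0,0,-3,0,0,0,7.5,0,0,-8,0,0,0,8,0,0,-13,0,0,0,8,0,0,-16,0,0,0,8]'
python3 -m pendant '[-12,12,-8,0,-22,0,8.2,-12,12,-8,0,-22,0,8.2,-12,12,-8,0,-22,0,8.2,-12,12,-8,0,-22,0,8.2,-12,12,-8,0,-22,0,8.2]'
python3 rk.py w13 large_1 small_1 bell_top
python3 - <<'E'
from look import *
P=np.load('w13.npz')['P'];onrack(P,DO,DY)
for n in ('scene','side'):
    im,d=r.capture(n); cv2.imwrite(f'pics/{n}1.png',im); P=cloud(n,d); print(n); onrack(P,SO,SY)
    for q in ('large_1','small_1','spatula'):
        for x in r.silhouettes(n,q):
            m=x['pixels']&(d>0)
            if x['score']>.3 and m.sum()>10: print(q,round(x['score'],2),np.median(P[m],0).round())
    im=im if n=='scene' else im
im=cv2.imread('pics/scene1.png'); cv2.imwrite('pics/scene1c.png',cv2.resize(im[90:370,180:480],None,fx=2.14,fy=2.14,interpolation=cv2.INTER_CUBIC))
E
```

```text
t: 41.2
tool_pos: [551.8, 257.1, 243.9]
eef_rot: [[0.922, -0.095, 0.376], [-0.09, -0.995, -0.033], [0.378, -0.003, -0.926]]
wrist_force: [1.0, 0.0, 0.6]
grip_width: 0.861
grasp_force: 0.0
t: 41.7
tool_pos: [398.1, 148.6, 269.7]
eef_rot: [[0.995, -0.098, 0.001], [-0.098, -0.995, 0.001], [0.001, -0.001, -1.0]]
wrist_force: [1.7, 1.2, 0.5]
grip_width: 0.883
grasp_force: 0.0
[399.3 149.6 269.4] [[0.995, -0.098, 0.002], [-0.098, -0.995, 0.001], [0.002, -0.002, -1.0]]
large_1 0.58 [271.   4.  23.   9.] rect [574.9 135.4] [14.4  4.9] 81.9 z5/50/95 [80.  81.3 82.9]
large_1 0.51 [145.   5.  28.   9.] rect [586.7 251.1] [ 7.8 18. ] 8.1 z5/50/95 [73.8 80.8 82.6]
bell_top 0.6 [ 19. 157.  38.  23.] rect [461.7 431. ] [22.  22.9] 39.9 z5/50/95 [37.8 48.1 49.7]
 on rack: u,v [-29.2  59.1] size [ 7. 20.] h [15.5 18.  19.5] tilt 3.9
 on rack: u,v [-28.8 -58.8] size [ 6. 18.] h [16.6 18.1 19.5] tilt 10.0
scene
 on rack: u,v [ -0.6 -72.8] size [42. 44.] h [12.9 17.6 20.7] tilt 3.5
 on rack: u,v [2.6 3.2] size [46. 41.] h [12.7 17.4 21.2] tilt 1.7
 on rack: u,v [-0.6 98.2] size [46. 47.] h [14.2 18.1 21.2] tilt 1.2
large_1 0.81 [621. 255.  92.]
large_1 0.75 [611. 137.  94.]
small_1 0.68 [ 616. -257.   90.]
small_1 0.44 [602. -88.  88.]
spatula 0.86 [ 459. -434.   19.]
side
 on rack: u,v [-3.9 95.3] size [43. 46.] h [14.  17.3 19.4] tilt 2.5
 on rack: u,v [ 0.7 -0.3] size [45. 45.] h [13.2 17.3 19.6] tilt 1.7
 on rack: u,v [ -2.5 -76.7] size [45. 45.] h [13.3 17.3 19.5] tilt 2.1
large_1 0.79 [604. 121.  88.]
small_1 0.96 [ 609. -273.   88.]
small_1 0.8 [ 608. -197.   89.]
small_1 0.7 [ 600. -105.   87.]
spatula 0.56 [ 453. -445.   18.]
```

View pics/scene1c.png

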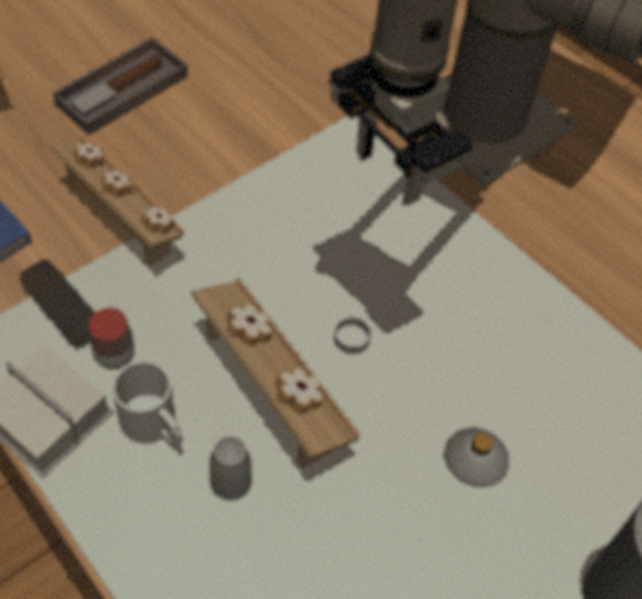

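View pics/w13.png

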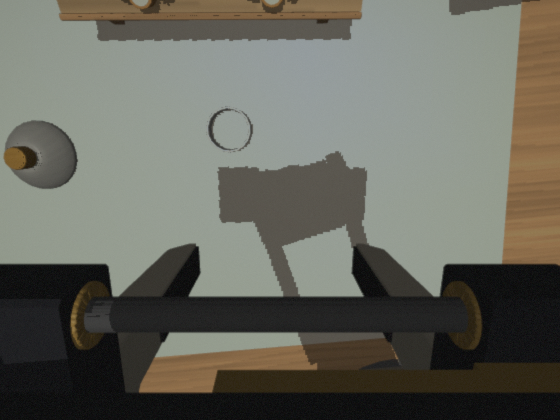

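```bash
python3 -m pendant '[9.5,14.6,-6.5,0,0,-5.6,8.2,9.5,14.6,-6.5,0,0,-5.6,8.2,9.5,14.6,-6.5,0,0,-5.6,8.2,9.5,14.6,-6.5,0,0,-5.6,8.2,9.5,14.6,-6.5,0,0,-5.6,8.2,9.5,14.6,-6.5,0,0,-5.6,8.2]'
python3 rk.py w14
python3 - <<'E'
from look import *
P=np.load('w14.npz')['P'];onrack(P,DO,DY);print();onrack(P,SO,SY)
plan(([462,431,110],tool(180)),([462,431,70],tool(180))); print(np.round(r.read_state()['qpos'],2))
E
```

```text
t: 42.9
tool_pos: [480.3, -4.5, 333.2]
eef_rot: [[1.0, -0.0, -0.001], [-0.0, -1.0, 0.001], [-0.001, -0.001, -1.0]]
wrist_force: [0.3, -0.1, -1.2]
grip_width: 0.879
grasp_force: 0.0
[479.8  -3.7 332.8] [[1.0, 0.001, -0.001], [0.001, -1.0, 0.001], [-0.001, -0.001, -1.0]]
 on rack: u,v [-0.4 59.2] size [64. 59.] h [15.3 18.  19.3] tilt 1.1
 on rack: u,v [  0.2 -59.6] size [64. 58.] h [16.1 18.  19.3] tilt 0.8

 on rack: u,v [ -3.8 -74.2] size [45. 43.] h [14.2 18.2 19.7] tilt 2.0
 on rack: u,v [-0.4  1. ] size [45. 42.] h [14.8 18.3 19.8] tilt 1.9
 on rack: u,v [-4.9 97.6] size [43. 45.] h [16.  18.3 19.7] tilt 1.3
ROW [-1.7, -43.44, 22.35] [-0.1, 0.1, 0.1] n>= 11
ROW [0.0, 0.0, 4.0] [0.0, 0.0, 0.0] n>= 2
[-0.12 -0.22  1.65  0.    1.71  1.45]
```

```bash
python3 -m pendant '[-1.7,-37,5,0,0,0,0,-1.7,-37,5,0,0,0,0,-1.7,-37,5,0,0,0,0,-1.7,-37,5,0,0,0,0,-1.7,-37,5,0,0,0,0,-1.7,-37,5,0,0,0,0,-1.7,-37,5,0,0,0,0,-1.7,-37,5,0,0,0,0]' 10
python3 -m pendant '[0,-6.4,17,0,0,-25,0,0,-6.4,17,0,0,-25,0,0,-6.4,17,0,0,-25,0,0,-6.4,17,0,0,-25,0,0,-6.4,17,0,0,-25,0,0,-6.4,17,0,0,-25,0]'
python3 - <<'E'
from h import *
plan(([462,431,72],tool(205)),([462,431,60],tool(205))); print(np.round(r.read_state()['qpos'],2))
E
```

```text
t: 43.75
tool_pos: [459.1, 370.5, 281.9]
eef_rot: [[1.0, 0.007, -0.003], [0.007, -1.0, 0.001], [-0.003, -0.001, -1.0]]
wrist_force: [0.4, -1.3, -0.9]
grip_width: 0.244
grasp_force: 0.0
t: 44.35
tool_pos: [460.8, 430.4, 113.7]
eef_rot: [[0.905, 0.425, -0.002], [0.425, -0.905, -0.0], [-0.002, -0.001, -1.0]]
wrist_force: [-0.1, -0.6, 0.9]
grip_width: 0.002
grasp_force: 0.0
ROW [0.14, 0.0, 4.17] [-0.0, 0.1, 0.2] n>= 2
ROW [0.0, 0.0, 1.2] [0.0, 0.0, 0.0] n>= 2
[0.67 0.3  1.52 0.   1.32 1.8 ]
```

```bash
python3 -m pendant '[0.1,0,2.5,0,0,0,0,0.1,0,4.2,0,0,0,0,0.1,0,4.2,0,0,0,0,0.1,0,4.2,0,0,0,0]'
python3 -m pendant '[0,0,0.5,0,0,0,0,0,0,0.9,0,0,0,0,0,0,1.2,0,0,0,0,0,0,1.2,0,0,0,0]'
python3 -m pendant '[0,0,0.1,0,0,0,0,0,0,0.1,0,0,0,0]'
```

```text
t: 44.75
tool_pos: [463.4, 430.5, 72.8]
eef_rot: [[0.906, 0.424, 0.0], [0.424, -0.906, 0.001], [0.001, -0.001, -1.0]]
wrist_force: [1.0, 1.2, -0.4]
grip_width: 0.007
grasp_force: 0.0
t: 45.15
tool_pos: [464.0, 431.2, 60.6]
eef_rot: [[0.906, 0.424, 0.001], [0.424, -0.906, 0.002], [0.002, -0.001, -1.0]]
wrist_force: [2.7, 0.9, 4.6]
grip_width: 0.006
grasp_force: 2.3
t: 45.35
tool_pos: [464.1, 431.2, 60.3]
eef_rot: [[0.906, 0.424, 0.002], [0.424, -0.906, 0.002], [0.002, -0.001, -1.0]]
wrist_force: [0.5, 0.3, 7.9]
grip_width: 0.006
grasp_force: 4.1
```

```bash
python3 -m pendant '[0,0,0.1,0,0,0,0,0,0,0.1,0,0,0,0,0,0,-4,0,0,0,0,0,0,-9,0,0,0,0,0,0,-14,0,0,0,0,0,0,-18,0,0,0,0,0,0,-18,0,0,0,0,0,0,-18,0,0,0,0]'
python3 - <<'E'
from look import *
im,d=r.capture('side'); P=cloud('side',d); onrack(P,SO,SY); onrack(P,DO,DY)
r.silhouettes('side','spatula')
im,d=r.capture('scene'); P=cloud('scene',d); onrack(P,SO,SY); onrack(P,DO,DY)
E
```

```text
t: 46.15
tool_pos: [463.4, 430.7, 239.7]
eef_rot: [[0.906, 0.424, 0.001], [0.424, -0.906, 0.002], [0.002, -0.001, -1.0]]
wrist_force: [0.2, -0.5, -0.5]
grip_width: 0.006
grasp_force: 0.0
 on rack: u,v [-3.9 96.3] size [43. 47.] h [13.4 17.4 19.6] tilt 3.1
 on rack: u,v [ 0.7 -2. ] size [45. 43.] h [13.8 17.4 19.6] tilt 2.0
 on rack: u,v [ -2.6 -76.2] size [45. 43.] h [13.9 17.4 19.4] tilt 2.5
 on rack: u,v [ 1.1 56.5] size [61. 58.] h [12.8 17.  19.5] tilt 2.3
 on rack: u,v [  1.8 -63.2] size [62. 58.] h [13.3 16.9 18.8] tilt 2.0
 on rack: u,v [ -0.4 -71.8] size [42. 44.] h [12.9 17.4 21.4] tilt 2.6
 on rack: u,v [3.6 0.9] size [44. 42.] h [14.1 18.5 21. ] tilt 1.0
 on rack: u,v [-2.  97.8] size [45. 45.] h [13.1 17.6 21.7] tilt 2.4
 on rack: u,v [  2.4 -58.3] size [63. 59.] h [14.  17.9 20.5] tilt 1.6
 on rack: u,v [ 2.5 61.5] size [66. 58.] h [13.5 18.2 21.4] tilt 1.9
```

```bash
python3 -c "
from station import r
print(r.hand_in())"
```

```text
the job is handed in; nothing more can be done
None
```

The job is handed in, with no verdict returned: the spatula lies flat in the tray, both large and all three small biscuits found (5 in all) lie flat on their own racks, and the bell's plunger was pressed to its stop and released; one small biscuit got knocked about 2 cm along its ledge but stayed within limits.

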